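Unload the field recorder and stow its cartridge

ROBOT

A 6-joint arm with a two-finger parallel gripper is mounted at the origin on the work surface. World frame = base frame: x ahead of the robot, y to its left, z up, the work surface at z = 0. Lengths are in m, angles in rad, forces in N, time in s.
With the tool pointing down it reaches from about 0.3 to 0.85 m from the base axis. Payload 5.4 kg.
Tool frame: the origin (TCP) lies midway between the tips of the shut fingers; the grasp point (between the pads) lies 19 mm behind it; z points along the fingers, y is the direction in which the jaws open and shut (so a half turn about z gives the same grasp; the last joint's range is limited). The gripper opens to 85 mm and grips with 20 to 120 N. Pads are 22 mm wide; open, the fingers measure 114 mm over their backs; the gripper's body (76 mm by 85 mm) begins 54 mm behind the grasp point. The pads swing forward as they close: fully open they stand 13 mm farther back than shut.
Start: joints at [-1.373, 0.158, 1.597, -0, 1.386, -0.21], TCP at [0.228, -0.528, 0.231] pointing down, gripper open.
Joint ranges: [-2.91, 2.91], [-0.94, 2.29], [0.18, 2.7], [-1.29, 4.43], [0.17, 2.64], [-3, 3]. Speed limits (rad/s): [2.57, 2.57, 3.14, 3.14, 3.14, 3.14].

INTERFACE

Orientations are given as [roll, pitch, yaw] about the fixed x, y, z axes, in that order (R = Rz(yaw) Ry(pitch) Rx(roll)).
In Python, from plant import r gives the robot as it stands.
- The arm moves only by the tool move_arm, never from a script. Its argument "motion" is a list of rows, each an object with "translation": the shift along the tool's x, y, z in cm, a list of three; "rot": the turn, a rotation vector about the tool's x, y, z in degrees, a list of three; "grip": the opening in per cent of the stroke, from 0 (shut) to 100 (fully open). A call has 1 to 12 rows; each row shifts and turns the pose as measured when the row begins, along the tool's axes as they then stand; what a row does not reach is not made up. A row lasts 1/12 s, in which the tool goes at most 41.7 mm and 7.16 degrees, less where a joint would pass 70% of its speed; a pose out of reach is approached as far as the arm can. A call is refused whole if a number of a shift passes 4.17 or a number of a turn 7.16, either way. A call with a gripper value outside its range is refused whole. The fingers move at their own pace and stop on an object; "force" is the grip in N (left out, the last holds). Time passes only in rows, so rows that do not move let the fingers close. It gives the time, the measured TCP pose, the force and the opening at its end, in the units of the state.
- r.get_state(): the state, without advancing time (a new reading comes with each control period).
- r.capture(name): name is "scene" or "top" or "wrist"; returns a dict with "img" (480x640x3 uint8, red, green, blue), "depth" (480x640 float32, m along the optical axis (not along the pixel's ray), 0 where there is no reading), "mtx" (3x3 intrinsics, pixels), "extrinsics" (4x4, takes a point from camera to world coordinates). Camera axes: x right, y up, looking along -z (the intrinsics and any distortion apply to the point x, -y, -z); pixel columns grow to the right and rows downward; lengths in m; the calibration is good to about 2 mm. A picture is of the moment at which its call begins.
- r.close_job(): hands the job in, once; it reports no verdict.
Trained networks look in a picture, given as the dict that the camera call returned (one of the last four; its "shot" number tells which), for a name from the list of things; names that differ only in an ending like _2 or _b are one class to them, and where a whole thing is asked for, a point or a joint stands for the part that bears it (a point fixed in the world has none). Each returns a list of dicts, best first, with "p" (0 to 1); they miss things now and then, are a little off and sometimes report something else, mostly with a low value. They report only what shows in the picture. A call takes as long as a camera call. They do not tell look-alikes from the thing itself.
- r.spot_in(picture, label): "box" ([left, top, width, height] in pixels, round what is visible of it).
The state is a dict: "t": time; "qpos": joint angles; "joint_velocities": joint speeds; "tau": joint torques, N m; "ee_pos": TCP position; "orientation": TCP orientation; "wrist_force": force on the tool from outside, world axes, zero at the start; "torque": the same for the moment, N m; "gripper_width": finger opening in m.
Only numpy, scipy, OpenCV 4.12 (cv2) and the standard library are available. Lean on these libraries where they do the work, as an engineer would, in place of code of your own. Each camera call takes 0.05 s, during which the arm holds its last target.

TASK

Press the red latch button on the recorder and keep clear so that its door springs fully open by itself, then draw the orange cartridge out and stand it upright in the empty bay of the carrying case, lowering it right down before you let go. Then push the recorder's door shut until it latches. Leave the stored cartridges and everything else on the table where they are.

Things in the scene. Friction and masses are not known exactly. Their poses are not given: they have to be found in the camera images.
- deck: the field recorder, a grey box fixed to the table, 166 deep x 194 wide x 124 mm high. Origin at table height under the door's hinge line, mid front; x points to its back, y to its left as the robot sees it (the button's side). A 172 mm wide door closes its front; a fixed lip (x from 12 mm, 116 to 124 mm high) covers the shut door's cartridge from above
- door (a joint): angle of the recorder's sprung door, hinged along its bottom edge: about 0 latched (can be pushed to -0.03), 0.45 fully open, top leaning to deck -x. Its spring (0.3 N m shut, 0.22 open) throws it open in about 0.5 s once unlatched. Shutting takes up to about 10 N at door_push; the catch snaps in by itself near 0: push to about -0.015 and let go; it then rests within 0.02
- door_hinge (a point): middle of the hinge line, 20 mm above the table; leans with the door: z up along the door, y as the deck's y, x to the back. Front panel at x -6 to 0 mm: its middle is only 40 mm high, so the cartridge's upper half stands free between two side columns (|y| 54 to 86, 92 mm high). Behind it is the cradle, its back wall also 40 mm high. When open, fingers have room before and behind the cartridge
- door_push (a point): black pad on the front face of the door's column on the side away from the button, 78 mm from the hinge line; push here towards deck +x to shut the door
- cradle_seat (a point): point in the door's cradle where the middle of the cartridge's underside rests (10 mm behind the hinge line, 8 mm up the door); axes as door_hinge
- release_top (a point): centre of the top of the red round latch button, 24 mm across, on the recorder's top near its front left corner, 136 mm above the table (12 mm proud). Press straight down
- release (a joint): travel of the latch button, 0 out, 0.008 m fully down; 2.5 N to start and 5 N at the bottom; the door lets go at about 0.004 to 0.006, springs back when released
- cartridge: the orange cartridge in the door's cradle, 16 x 100 x 80 mm (thickness x, width y, height z), 0.12 kg. Origin in the middle of its underside. It is too wide to grip by its width: take the free upper half by its 16 mm thickness. In the open cradle (32 mm deep, 1 mm play) it leans with the door (or up to 0.1 more), top to the front, and is drawn out along its own z
- case: open aluminium carrying case fixed to the table, 158 x 276 x 56 mm, lid folded flat behind it (to x 240, 20 mm high). Origin under its middle; x to the lid, y along the row of three upright bays at y = -80, 0 and 80 mm. Each bay is 114 mm long (along the case's x), 26 mm wide (y), 40 mm deep; floor 12 mm, rim 56 mm above the table
- empty_bay: thin green liner on the floor of the one empty bay (24 x 110 mm). Origin in the middle of the bay's floor, 12 mm above the table; its x axis lies across the bay (as the cartridge's thickness x must), y along it
- stored_blue: a blue cartridge standing in a bay, 16 x 100 x 80 mm (thickness x, width y, height z); leave alone
- stored_grey: a grey cartridge standing in a bay, 16 x 100 x 80 mm (thickness x, width y, height z); leave alone
- camera: compact camera, about 50 x 115 x 76 mm; a bystander, leave alone. Origin in the middle of its underside
- jar: small amber jar with yellow cap, 48 mm across, 75 mm high; a bystander, leave alone. Origin in the middle of its underside
- mug: white mug, 80 mm across, 90 mm high; a bystander, leave alone. Origin in the middle of its underside
- bottle: green glass bottle, 64 mm across, 190 mm high; a bystander, leave alone. Origin in the middle of its underside
- screwdriver: screwdriver lying flat, about 200 mm long; a bystander, leave alone. Origin in the middle of its underside
- torch: dark torch lying flat, about 150 mm long, 38 mm thick; a bystander, leave alone. Origin in the middle of its underside
Not all that is in view belongs to the job. Of the things shaped like the cartridge, the orange one is meant.

How it is judged:
By the outcome, as a careful person would: the job done as asked, in the order asked, and still so for the second after the job is handed in, with the robot touching nothing.
It also fails if it takes over 54 s, if anything falls off the work surface, if the arm or the gripper's body presses on something with over 40 N, if the wrist force passes 120 N, or if a joint passes its speed limit or range.

## Working session

There is one attempt and no reset: what is moved stays moved. The work goes in short steps, Python scripts to look and compute and a tool call to move; the robot and the scene stay as the last step left them, time stands still between calls to the robot, and variables do not carry over. Pictures are saved under pics/ and viewed, and the job is handed in when it is done.

Besides the shell and the picture viewer there is one more tool, called after "Call:" by a JSON object that holds its "name" and its "arguments", one argument or row to a line. move_arm: Moves the arm, as the interface text tells. Its arguments: {"type":"object","properties":{"motion":{"type":"array","items":{"type":"object","properties":{"translation":{"type":"array","items":{"type":"number"}},"rot":{"type":"array","items":{"type":"number"}},"grip":{"type":"number"}}}},"force":{"type":"number"}},"required":["motion"]}

```bash
ls; mkdir -p pics
python3 - <<'E'
from plant import r
import cv2,pickle
print(r.get_state())
d={}
for n in ["scene","top","wrist"]:
    c=r.capture(n); d[n]=c
    cv2.imwrite(f"pics/{n}0.png",c["img"][:,:,::-1]); print(n,c["mtx"].tolist(),c["extrinsics"].round(3).tolist(),[k for k in c])
    if n=="wrist": continue
    for l in ["deck","door_push","release_top","cartridge","case","empty_bay","stored_blue","stored_grey"]:
        print(l,[(x["box"],round(x["p"],2)) for x in r.spot_in(c,l)][:3])
pickle.dump(d,open("d0.pkl","wb"))
E
```

```text
pics
{'t': 0.0, 'qpos': array([-1.37312633e+00,  1.59061847e-01,  1.59819535e+00, -3.25627926e-06,
        1.38620946e+00, -2.10097739e-01]), 'joint_velocities': array([ 0.00060483,  0.00051474,  0.00080064,  0.00113824, -0.00138512,
       -0.00041979]), 'tau': array([ 2.56379193e-03, -3.96003377e+01, -3.31427264e+01, -6.50558536e-05,
        8.49769480e-03,  1.48249524e-05]), 'ee_pos': array([ 0.22788565, -0.5272747 ,  0.23032818]), 'orientation': array([-3.13975919e+00, -3.87703694e-04,  4.07767985e-01]), 'wrist_force': array([0.45152229, 0.21588381, 0.23714719]), 'torque': array([ 0.05442057, -0.0172789 , -0.02011558]), 'gripper_width': 0.08557835656655102}
scene [[524.2506264876592, 0.0, 325.3413916537043], [0.0, 524.2506264876592, 243.813657996713], [0.0, 0.0, 1.0]] [[0.727, -0.547, 0.414, 1.09], [0.686, 0.583, -0.435, -0.584], [-0.003, 0.601, 0.799, 1.173], [0.0, 0.0, 0.0, 1.0]] ['img', 'depth', 'mtx', 'extrinsics', 'shot']
deck [([257.1, 278.3, 115.2, 120.0], 0.92)]
door_push [([153.0, 370.1, 50.8, 49.5], 0.49)]
release_top [([315.3, 283.0, 5.9, 10.0], 0.49)]
cartridge [([212
[... 509 characters left out ...]
0.1, 88.4, 75.0], 0.81)]
door_push [([355.1, 204.5, 70.7, 8.8], 0.96)]
release_top [([362.3, 188.5, 9.7, 9.3], 0.6)]
cartridge [([289.5, 148.9, 29.7, 32.7], 0.83), ([445.3, 209.2, 21.9, 36.4], 0.82), ([368.2, 197.8, 43.5, 11.8], 0.55)]
case [([152.4, 162.8, 121.3, 137.1], 0.62)]
empty_bay [([215.5, 241.0, 8.3, 38.1], 0.8)]
stored_blue [([173.4, 248.2, 18.6, 32.9], 0.94)]
stored_grey [([237.5, 232.9, 16.0, 40.8], 0.83)]
wrist [[384.8730675877537, 0.0, 318.0196536723499], [0.0, 384.8730675877537, 235.22974294946792], [0.0, 0.0, 1.0]] [[0.396, 0.872, 0.289, 0.302], [-0.918, 0.376, 0.124, -0.495], [-0.001, -0.314, 0.949, 0.374], [0.0, 0.0, 0.0, 1.0]] ['img', 'depth', 'mtx', 'extrinsics', 'shot']
```

View pics/scene0.png

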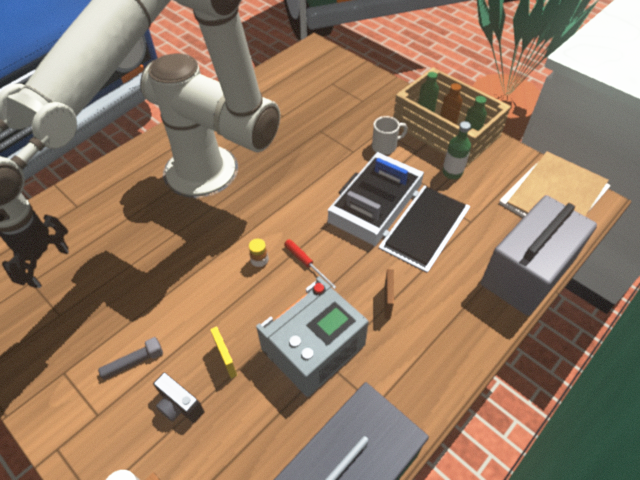

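View pics/top0.png

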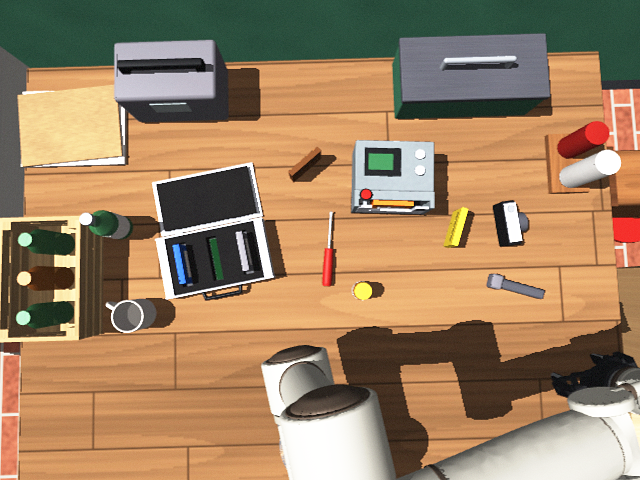

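View pics/wrist0.png

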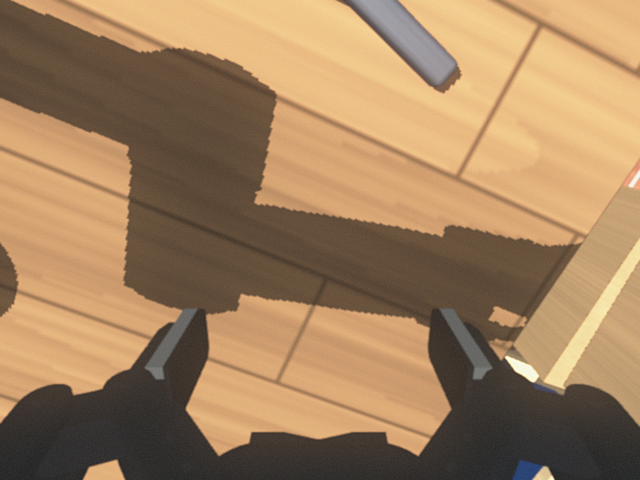

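```bash
cat > h.py <<'E'
import numpy as np,cv2,pickle
def cloud(c):
    K=c["mtx"];E=np.array(c["extrinsics"]);d=c["depth"]
    v,u=np.mgrid[0:480,0:640]
    p=np.stack([(u-K[0,2])/K[0,0]*d,-(v-K[1,2])/K[1,1]*d,-d,np.ones_like(d)],-1)@E.T
    p=p[...,:3]; p[d<=0]=np.nan
    return p
def ray(c,u,v,z):
    K=c["mtx"];E=np.array(c["extrinsics"])
    w=E[:3,:3]@np.array([(u-K[0,2])/K[0,0],-(v-K[1,2])/K[1,1],-1]);o=E[:3,3]
    return o+w*(z-o[2])/w[2]
def proj(c,P):
    K=c["mtx"];E=np.array(c["extrinsics"]);P=np.atleast_2d(P)
    q=(P-E[:3,3])@E[:3,:3]
    return np.stack([K[0,2]+K[0,0]*q[:,0]/-q[:,2],K[1,2]-K[1,1]*q[:,1]/-q[:,2]],1)
E
python3 - <<'E'
from h import *
d=pickle.load(open("d0.pkl","rb"))
for n in ["top","scene"]:
    c=d[n];p=cloud(c);x,y,z=p[...,0],p[...,1],p[...,2]
    def rect(m,l):
        q=p[m][:,:2].astype(np.float32); r_=cv2.minAreaRect(q*1000); print(n,l,len(q),np.round(r_[0],1),np.round(r_[1],1),round(r_[2],2),np.median(p[m][:,2]).round(4))
    reg=(x>.45)&(x<.75)&(y>-.32)&(y<0)
    rect(reg&(z>.118)&(z<.128),"decktop")
    h=c["img"].astype(int);R,G,B=h[...,0],h[...,1],h[...,2]
    m=(R>150)&(G<50)&(B<60)&reg&(z>.11); rect(m,"button"); print(p[m].mean(0))
    m=(R>180)&(G>80)&(G<170)&(B<60)&reg&(z>.05)&(z<.124); 
    if m.sum()>5: rect(m,"cart"); print(p[m].mean(0),np.percentile(p[m][:,2],[5,50,95]))
    reg=(x>.2)&(x<.6)&(y>.08)&(y<.5)
    m=reg&(z>.05)&(z<.06);rect(m,"rim")
    # grey/blue tops
    for l,mm in (("blue",(B>150)&(R<90)),("gry",(abs(R-B)<50)&(R>120))):
        m=mm&reg&(z>.08)&(z<.1)
        if m.sum()>5: rect(m,l)
    m=(G>R+25)&(G>B+10)&reg&(z<.03)
    if m.sum()>5: rect(m,"green")
    print("table",np.nanmedian(z[(x>.4)&(x<.5)&(y>.0)&(y<.05)]))
for n,s in (("top",(330,120,120,110)),("top",(140,150,150,160)),("scene",(240,260,150,150))):
    u,v,w,hh=s; im=d[n]["img"][v:v+hh,u:u+w,::-1]
    k=min(800/w,600/hh);cv2.imwrite(f"pics/c_{n}_{u}.png",cv2.resize(im,None,fx=k,fy=k,interpolation=cv2.INTER_CUBIC)); print(n,s,k)
E
```

```text
top decktop 3559 [ 675.7 -193.8] [194.9 158.2] 86.7 0.1252
top button 18 [ 630.3 -119.5] [21.1 23.4] 89.26 0.1354
[ 0.63039311 -0.12111517  0.13366149]
top cart 38 [ 609.8 -189.6] [99.6 12.5] 85.97 0.1089
[ 0.61115938 -0.18967342  0.1072818 ] [0.08799214 0.10887401 0.11203349]
top rim 4865 [452.2 308. ] [383.  280.6] 89.68 0.0538
top blue 183 [474.8 345.5] [99.2 16. ] 11.24 0.093
top gry 362 [419.1 334.9] [ 94.9 382.6] 29.79 0.0923
top green 273 [488.4 271.2] [109.7  18.4] 10.06 0.014
table 0.0012407830017167054
scene decktop 4146 [ 674.5 -194. ] [196.2 159.2] 87.46 0.1246
scene button 0 [0. 0.] [0. 0.] 0.0 nan
[nan nan nan]
scene rim 2576 [451.3 307.4] [284.2 384.2] 0.15 0.0537
scene blue 89 [475.8 341.5] [96.3 13.2] 9.85 0.0921
scene gry 291 [444.1 349.1] [136.8 379.7] 26.64 0.0909
table 0.00045044154454465524
top (330, 120, 120, 110) 5.454545454545454
top (140, 150, 150, 160) 3.75
scene (240, 260, 150, 150) 4.0
  return _methods._mean(a, axis=axis, dtype=dtype,
  ret = ret.dtype.type(ret / rcount)
<stdin>:10: RuntimeWarning: Mean of empty slice.
  ret = um.true_divide(
```

View pics/c_top_330.png

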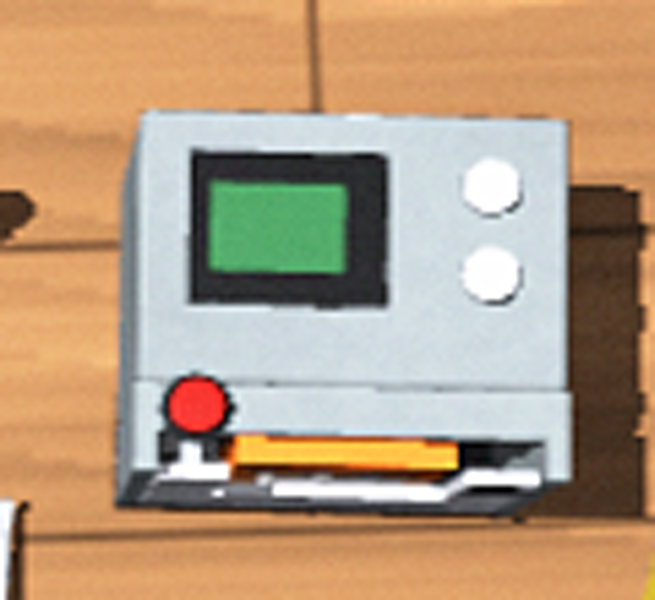

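View pics/c_top_140.png

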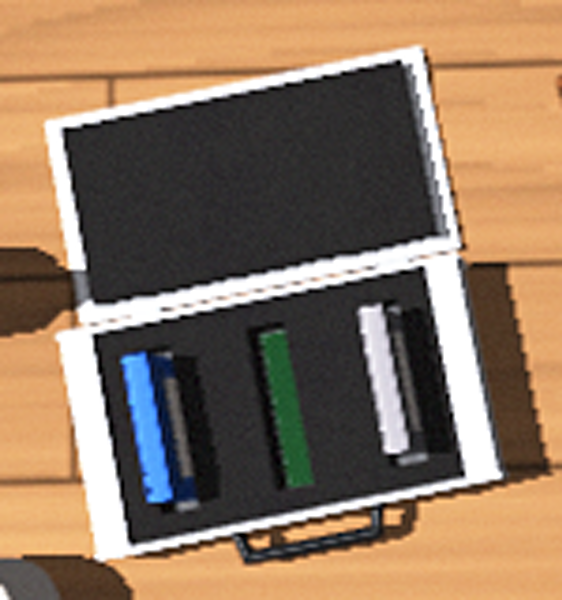

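View pics/c_scene_240.png

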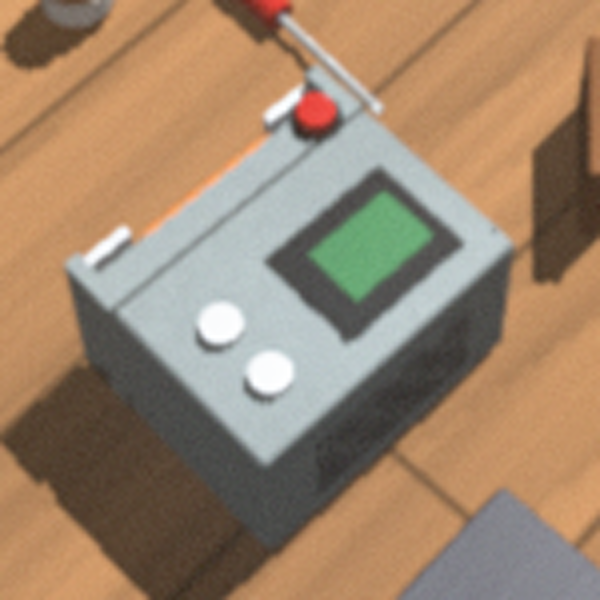

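```bash
cat >> h.py <<'E'
from scipy.spatial.transform import Rotation as Ro
from scipy.linalg import logm
import sys
def state():
    from plant import r
    s=r.get_state(); return s,np.array(s["ee_pos"]),Ro.from_euler("xyz",s["orientation"])
def plan(pt,Rt,p=None,R=None):
    """constant-twist rows from current pose to target"""
    if p is None: s,p,R=state()
    T=np.eye(4);T[:3,:3]=R.as_matrix();T[:3,3]=p
    U=np.eye(4);U[:3,:3]=Rt.as_matrix();U[:3,3]=pt
    D=np.linalg.inv(T)@U; w=Ro.from_matrix(D[:3,:3]).as_rotvec(degrees=True)
    L=np.real(logm(D)); n=int(max(np.ceil(np.abs(w).max()/7.1),np.ceil(np.linalg.norm(L[:3,3])/.040),1))
    print("straight: cm",(D[:3,3]*100).round(2),"deg",w.round(2),"| n",n)
    # per-row step: exact nth root
    from scipy.linalg import expm
    S=np.real(expm(L/n)); print("row: cm",(S[:3,3]*100).round(2),"deg",(w/n).round(2))
def down(yaw): return Ro.from_euler("xyz",[np.pi,0,yaw])
E
python3 - <<'E'
from h import *
s,p,R=state()
plan([.56,-.22,.33],down(np.radians(87)))
E
```

```text
straight: cm [ 42.68 -15.1   -9.87] deg [  0.     0.   -63.64] | n 13
row: cm [ 3.61  0.63 -0.76] deg [ 0.   0.  -4.9]
```

Call:
{"name": "move_arm", "arguments": {
  "motion": [
    {"translation": [3.6,0.63,-0.76],"rot": [0,0,-4.9],"grip": 0},
    {"translation": [3.6,0.63,-0.76],"rot": [0,0,-4.9],"grip": 0},
    {"translation": [3.6,0.63,-0.76],"rot": [0,0,-4.9],"grip": 0},
    {"translation": [3.6,0.63,-0.76],"rot": [0,0,-4.9],"grip": 0},
    {"translation": [3.6,0.63,-0.76],"rot": [0,0,-4.9],"grip": 0},
    {"translation": [3.6,0.63,-0.76],"rot": [0,0,-4.9],"grip": 0},
    {"translation": [3.6,0.63,-0.76],"rot": [0,0,-4.9],"grip": 0},
    {"translation": [3.6,0.63,-0.76],"rot": [0,0,-4.9],"grip": 0},
    {"translation": [3.6,0.63,-0.76],"rot": [0,0,-4.9],"grip": 0},
    {"translation": [3.6,0.63,-0.76],"rot": [0,0,-4.9],"grip": 0},
    {"translation": [3.6,0.63,-0.76],"rot": [0,0,-4.9],"grip": 0},
    {"translation": [3.6,0.63,-0.76],"rot": [0,0,-4.9],"grip": 0}
  ]
}}

```text
t: 1.95
ee_pos: [0.5521, -0.2459, 0.3227]
orientation: [-3.139, -0.001, 1.468]
wrist_force: [1.2, -0.1, 1.2]
gripper_width: 0.0002
```

Run:
```python
from h import *
from plant import r
s,p,R=state(); print(s["t"],p,s["orientation"],s["qpos"],s["wrist_force"])
c=r.capture("wrist"); pickle.dump(c,open("w1.pkl","wb")); cv2.imwrite("pics/w1.png",c["img"][:,:,::-1])
for l in ["deck","door_push","release_top","cartridge"]:
        print(l,[(x["box"],round(x["p"],2)) for x in r.spot_in(c,l)][:3])
```

```text
1.95 [ 0.55208256 -0.24593114  0.32265687] [-3.13904750e+00 -1.06483738e-03  1.46816845e+00] [-6.18612259e-01  1.93570727e-01  1.37865280e+00 -3.29555324e-04
  1.57210830e+00 -5.15985723e-01] [ 1.24539672 -0.05123337  1.15490742]
deck [([353.1, 0.0, 225.4, 236.1], 0.64)]
door_push []
release_top [([375.1, 20.0, 42.7, 40.8], 0.96)]
cartridge [([286.3, 256.9, 87.2, 53.1], 0.91), ([364.3, 68.9, 19.4, 115.0], 0.83)]
```

View pics/w1.png

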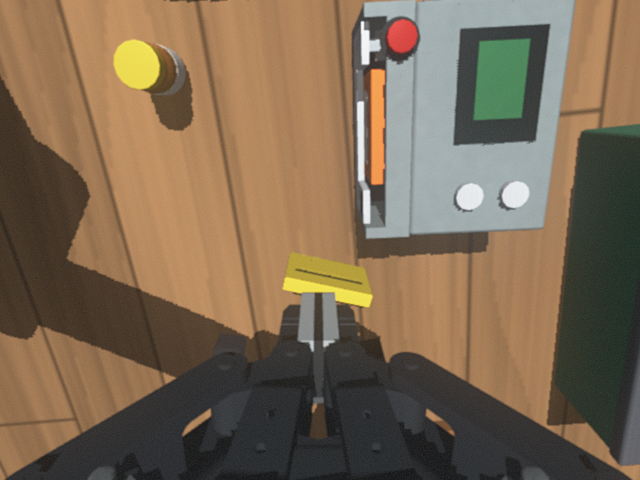

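Run:
```python
from h import *
c=pickle.load(open("w1.pkl","rb"));p=cloud(c)
h=c["img"].astype(int);R,G,B=h[...,0],h[...,1],h[...,2]
x,y,z=p[...,0],p[...,1],p[...,2]
m=(R>170)&(G<60)&(B<70)&(z>.125); print("btn",m.sum(),np.median(p[m],0)); v,u=np.nonzero(m);q=proj(c,[[0,0,0]])
(cx,cy),rad=cv2.minEnclosingCircle(np.stack([u,v],1).astype(np.float32));print(cx,cy,rad,ray(c,cx,cy,.136))
m=(R>200)&(G>70)&(G<170)&(B<80)&(z>.08); P=p[m]; print("cart",m.sum(),cv2.minAreaRect((P[:,:2]*1000).astype(np.float32)),np.percentile(P[:,2],[5,50,95]),np.median(P,0))
m=(z>.12)&(z<.128)&(x>.5);P=p[m]; print("deck",cv2.minAreaRect((P[:,:2]*1000).astype(np.float32)))
for uv in [(368,238),(545,229),(387,238),(360,238)]: print(uv,ray(c,*uv,.124).round(4))
```

```text
btn 2 [ 0.62624488 -0.12178708  0.1358441 ]
398.0 40.5 13.793214797973633 [ 0.62619707 -0.12179085  0.136     ]
cart 977 ((613.951904296875, -171.34844970703125), (131.29820251464844, 26.29275894165039), 76.70185852050781) [0.10701572 0.13554213 0.1377028 ] [ 0.62167164 -0.12519989  0.13554213]
deck ((729.5239868164062, -336.5930480957031), (223.557861328125, 546.7642822265625), 19.37816619873047)
(368, 238) [ 0.5941 -0.2845  0.124 ]
(545, 229) [ 0.7581 -0.2926  0.124 ]
(387, 238) [ 0.6118 -0.2864  0.124 ]
(360, 238) [ 0.5867 -0.2838  0.124 ]
```

Run:
```python
from h import *
c=pickle.load(open("w1.pkl","rb"));p=cloud(c)
H=cv2.cvtColor(c["img"],cv2.COLOR_RGB2HSV).astype(int)
x,y,z=p[...,0],p[...,1],p[...,2]
m=((H[...,0]<4)|(H[...,0]>175))&(H[...,1]>180)&(z>.13)&(z<.14); v,u=np.nonzero(m);print("btn",m.sum(),p[m].mean(0));print(cv2.minAreaRect((p[m][:,:2]*1000).astype(np.float32)))
m=(H[...,0]>6)&(H[...,0]<20)&(H[...,1]>170)&(z>.1)&(z<.115); P=p[m]; print("cart",m.sum(),cv2.minAreaRect((P[:,:2]*1000).astype(np.float32)),np.percentile(P[:,2],[5,50,95]),P.mean(0))
mm=(z>.12)&(z<.128)&(x>.5)&(x<.775)&(y<-.05)&(y>-.3);mm=cv2.morphologyEx(mm.astype(np.uint8),cv2.MORPH_OPEN,np.ones((3,3)))>0
P=p[mm]; print("deck",cv2.minAreaRect((P[:,:2]*1000).astype(np.float32)),len(P))
# right side edge (min y) as function of x
for a in np.arange(.6,.75,.02):
    s=mm&(x>a)&(x<a+.02); print(round(a,2),y[s].min().round(4),end=' ')
m=(z>.095)&(z<.118)&(x<.606)&(x>.56)&(y<-.05)&(y>-.3);P=p[m];print("\ncols",len(P))
for a in np.arange(-.29,-.1,.01):
    s=P[(P[:,1]>a)&(P[:,1]<a+.01)]
    if len(s): print(round(a,3),len(s),s[:,0].min().round(4),s[:,0].max().round(4),np.median(s[:,2]).round(3))
```

```text
btn 7 [ 0.63691714 -0.12150099  0.13680659]
((636.9041137695312, -121.74217224121094), (14.678821563720703, 3.322291374206543), 68.82138061523438)
cart 653 ((610.6227416992188, -187.5951385498047), (98.63320922851562, 11.731795310974121), 86.86119842529297) [0.1066889  0.10846764 0.1098462 ] [ 0.6097966  -0.19051145  0.10837234]
deck ((680.34228515625, -192.26063537597656), (194.631103515625, 165.57029724121094), 86.80560302734375) 37728
0.6 -0.286 0.62 -0.2867 0.64 -0.2876 0.66 -0.2891 0.68 -0.2901 0.7 -0.2909 0.72 -0.2916 0.74 -0.2922 
cols 1087
-0.29 13 0.5924 0.5928 0.105
-0.28 109 0.5923 0.606 0.112
-0.27 76 0.5919 0.5979 0.112
-0.26 82 0.5924 0.5986 0.112
-0.25 100 0.5929 0.6002 0.112
-0.24 44 0.6021 0.6059 0.108
-0.23 55 0.6025 0.6059 0.108
-0.22 51 0.6031 0.6058 0.108
-0.21 44 0.6037 0.6057 0.107
-0.2 37 0.6042 0.606 0.108
-0.19 33 0.6047 0.606 0.107
-0.18 23 0.6053 0.606 0.102
-0.17 1 0.6059 0.6059 0.102
-0.14 57 0.5999 0.606 0.112
-0.13 115 0.6002 0.6059 0.112
-0.12 109 0.6008 0.606 0.113
-0.11 99 0.6013 0.606 0.112
```

Run:
```python
from h import *
c=pickle.load(open("w1.pkl","rb"));p=cloud(c)
print(c["img"][36,402],p[36,402],p[45,395],c["img"][45,395])
m=(p[...,2]>.13)&(p[...,2]<.14)&(p[...,1]>-.16)&(p[...,0]>.58);m[80:]=0
v,u=np.nonzero(m);print(m.sum(),u.min(),u.max(),v.min(),v.max(),cv2.minEnclosingCircle((p[m][:,:2]*1000).astype(np.float32)))
print(ray(c,402,36,.136))
plan([.629,-.121,.2],down(np.radians(86.8)))
```

```text
[218  75  69] [ 0.62948396 -0.11890978  0.13551831] [ 0.62379277 -0.12468337  0.13583363] [218  75  71]
846 386 417 20 54 ((629.4811401367188, -119.2681655883789), 12.009095191955566)
[ 0.62938325 -0.11897726  0.136     ]
straight: cm [13.45  6.43 12.21] deg [-0.18 -0.03 -2.97] | n 5
row: cm [2.66 1.34 2.44] deg [-0.04 -0.01 -0.59]
```

Run:
```python
from h import *
plan([.6295,-.1192,.155],down(np.radians(86.8)))
```

```text
straight: cm [13.64  6.48 16.71] deg [-0.18 -0.03 -2.97] | n 6
row: cm [2.25 1.13 2.79] deg [-0.03 -0.01 -0.5 ]
```

Call:
{"name": "move_arm", "arguments": {
  "motion": [
    {"translation": [2.25,1.13,2.8],"rot": [0,0,-0.5],"grip": 0},
    {"translation": [2.25,1.13,2.8],"rot": [0,0,-0.5],"grip": 0},
    {"translation": [2.25,1.13,2.8],"rot": [0,0,-0.5],"grip": 0},
    {"translation": [2.25,1.13,2.8],"rot": [0,0,-0.5],"grip": 0},
    {"translation": [2.25,1.13,2.8],"rot": [0,0,-0.5],"grip": 0},
    {"translation": [2.25,1.13,2.8],"rot": [0,0,-0.5],"grip": 0},
    {"translation": [0,0,0],"rot": [0,0,0],"grip": 0}
  ]
}}

```text
t: 2.78
ee_pos: [0.6296, -0.1315, 0.1455]
orientation: [-3.139, 0.006, 1.491]
wrist_force: [-0.3, 0.8, -2.3]
gripper_width: -0.0002
```

Run:
```python
from h import *
s,p,R=state();print(p,s["wrist_force"])
plan([.6295,-.1192,.140],down(np.radians(86.8)))
```

```text
[ 0.62960406 -0.13150182  0.14554465] [-0.28299487  0.75026177 -2.30043345]
straight: cm [ 1.23 -0.11  0.55] deg [-0.18  0.34 -1.4 ] | n 1
row: cm [ 1.23 -0.11  0.55] deg [-0.18  0.34 -1.4 ]
```

Call:
{"name": "move_arm", "arguments": {
  "motion": [
    {"translation": [1.2,0,0],"rot": [0,0,-1.4],"grip": 0},
    {"translation": [0,0,0],"grip": 0,"rot": [0,0,0]}
  ]
}}

```text
t: 2.95
ee_pos: [0.6287, -0.1208, 0.1424]
orientation: [-3.133, 0.005, 1.513]
wrist_force: [-0.8, 0.2, -0.1]
gripper_width: 0.0002
```

Run:
```python
from h import *
s,p,R=state();print(p,s["wrist_force"])
plan([.6295,-.1192,.138],down(np.radians(86.8)))
```

```text
[ 0.62870245 -0.12084383  0.1423754 ] [-0.84798244  0.24278461 -0.05544575]
straight: cm [0.17 0.07 0.44] deg [-0.5   0.27 -0.1 ] | n 1
row: cm [0.17 0.07 0.44] deg [-0.5   0.27 -0.1 ]
```

Call:
{"name": "move_arm", "arguments": {
  "motion": [
    {"translation": [0.1,0,0.5],"rot": [0,0,0],"grip": 0},
    {"translation": [0,0,0.4],"grip": 0,"rot": [0,0,0]},
    {"translation": [0,0,0.3],"grip": 0,"rot": [0,0,0]}
  ]
}}

```text
t: 3.2
ee_pos: [0.6298, -0.1232, 0.1341]
orientation: [-3.139, 0.006, 1.509]
wrist_force: [-2.1, 3.4, 4.6]
gripper_width: 0.0001
```

Call:
{"name": "move_arm", "arguments": {
  "motion": [
    {"translation": [0,0,0.4],"rot": [0,0,0],"grip": 0},
    {"translation": [0,0,0.3],"grip": 0,"rot": [0,0,0]}
  ]
}}

```text
t: 3.37
ee_pos: [0.6305, -0.1243, 0.1294]
orientation: [3.141, 0.007, 1.508]
wrist_force: [-2.0, 3.5, 3.9]
gripper_width: 0.0001
```

Call:
{"name": "move_arm", "arguments": {
  "motion": [
    {"translation": [0,0,0.15],"rot": [0,0,0],"grip": 0},
    {"translation": [0,0,-1.5],"grip": 0,"rot": [0,0,0]},
    {"translation": [0,0,-4],"grip": 0,"rot": [0,0,0]},
    {"translation": [0,0,-4],"grip": 0,"rot": [0,0,0]},
    {"translation": [-3,0,-3],"grip": 25,"rot": [0,0,0]},
    {"translation": [-3,0,0],"grip": 25,"rot": [0,0,0]},
    {"translation": [0,-3,0],"grip": 25,"rot": [0,0,0]}
  ]
}}

```text
t: 3.95
ee_pos: [0.5982, -0.1854, 0.2522]
orientation: [-3.14, 0.011, 1.51]
wrist_force: [-0.7, 0.0, -1.7]
gripper_width: 0.0217
```

Run:
```python
from h import *
from plant import r
s,p,R=state(); print(s["t"],p,s["orientation"],s["wrist_force"],s["gripper_width"])
for n in ["wrist","top"]:
    c=r.capture(n); pickle.dump(c,open(n+"2.pkl","wb")); cv2.imwrite(f"pics/{n}2.png",c["img"][:,:,::-1])
```

```text
3.95 [ 0.5981944  -0.18542487  0.25221287] [-3.13974781  0.0111846   1.50975333] [-0.74335585  0.00731248 -1.72630447] 0.02165825144432631
```

View pics/wrist2.png

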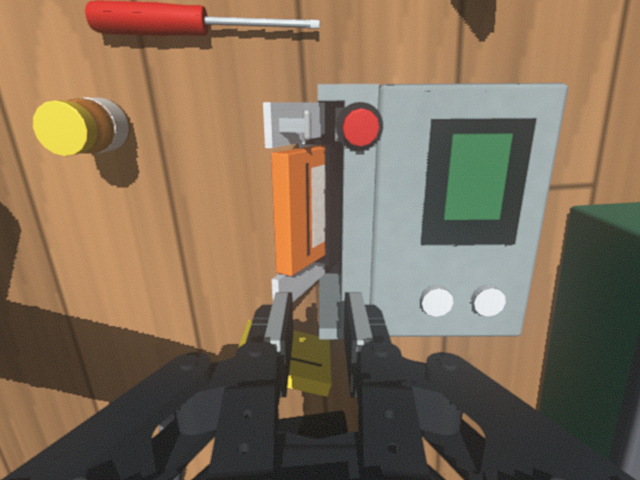

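View pics/top2.png

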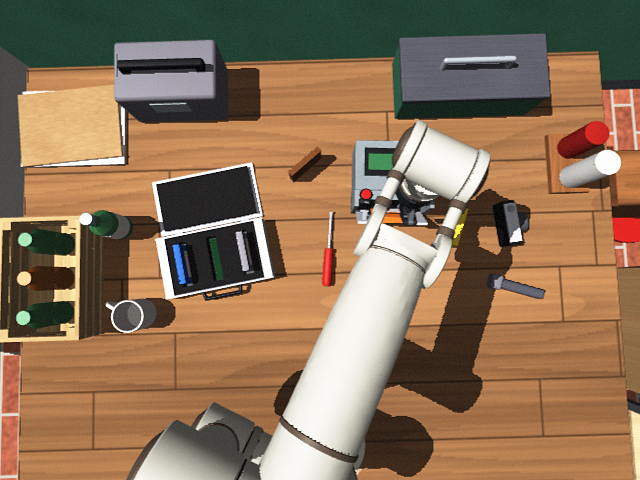

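Run:
```python
from h import *
c=pickle.load(open("wrist2.pkl","rb"));p=cloud(c)
yaw=np.radians(-3.2); O=np.array([.603,-.189,.020])
D=Ro.from_euler("z",yaw).as_matrix(); q=(p-O)@D  # deck frame
def st(m,l):
    P=q[m];P=P[~np.isnan(P).any(1)];print(l,len(P),(np.median(P,0)*1e3).round(1)); 
    cc=P.mean(0);U,S,V=np.linalg.svd(P-cc,full_matrices=False);n=V[2]*np.sign(V[2][2]);print(" normal",n.round(3),"tilt",np.arctan2(-n[0],n[2]).round(3), "rms",(S[2]/len(P)**.5*1e3).round(2)); return P
img=c["img"].astype(int)
a=np.zeros((480,640),bool);a[155:265,280:290]=1; st(a,"topface")
for v in (160,190,220,250):
    print([(u,(q[v,u]*1e3).round(0).tolist()) for u in range(266,332,6)])
b=np.zeros((480,640),bool);b[155:235,303:323]=1; st(b,"backface")
for uv in [(275,151),(277,273),(299,274),(300,148)]: print(uv,(q[uv[1]+ (3 if uv[1]<200 else -3),uv[0]+(2 if uv[0]<290 else -3)]*1e3).round(1))
# columns top left
b=np.zeros((480,640),bool);b[106:146,264:270]=1; st(b,"col")
```

```text
topface 1097 [-32.    7.9  83.3]
 normal [-0.516  0.003  0.856] tilt 0.543 rms 0.61
[(266, [-58.0, 32.0, -18.0]), (272, [-41.0, 46.0, 78.0]), (278, [-36.0, 46.0, 80.0]), (284, [-31.0, 46.0, 84.0]), (290, [-26.0, 46.0, 84.0]), (296, [-22.0, 45.0, 76.0]), (302, [-18.0, 44.0, 69.0]), (308, [-14.0, 43.0, 62.0]), (314, [-9.0, 42.0, 54.0]), (320, [-4.0, 41.0, 47.0]), (326, [1.0, 41.0, 46.0])]
[(266, [-60.0, 1.0, -21.0]), (272, [-54.0, 1.0, -19.0]), (278, [-37.0, 23.0, 81.0]), (284, [-32.0, 23.0, 83.0]), (290, [-27.0, 24.0, 85.0]), (296, [-23.0, 22.0, 77.0]), (302, [-19.0, 20.0, 70.0]), (308, [-14.0, 19.0, 64.0]), (314, [-9.0, 17.0, 56.0]), (320, [-4.0, 15.0, 45.0]), (326, [1.0, 15.0, 45.0])]
[(266, [-62.0, -31.0, -18.0]), (272, [-55.0, -31.0, -19.0]), (278, [-38.0, -2.0, 79.0]), (284, [-33.0, -1.0, 83.0]), (290, [-28.0, -0.0, 85.0]), (296, [-23.0, -2.0, 78.0]), (302, [-19.0, -5.0, 71.0]), (308, [-14.0, -7.0, 63.0]), (314, [-9.0, -9.0, 55.0]), (320, [-4.0, -12.0, 47.0]), (326, [1.0, -12.0, 46.0])]
[(266, [-63.0, -65.0, -19.0]), (272, [-57.0, -66.0, -21.0]), (278, [-39.0, -28.0, 79.0]), (284, [-34.0, -26.0, 82.0]), (290, [-29.0, -25.0, 85.0]), (296, [-24.0, -28.0, 79.0]), (302, [-20.0, -31.0, 72.0]), (308, [-15.0, -33.0, 64.0]), (314, [-10.0, -37.0, 56.0]), (320, [-4.0, -40.0, 47.0]), (326, [1.0, -41.0, 45.0])]
backface 1594 [-10.4  13.8  57.1]
 normal [0.852 0.001 0.523] tilt -1.02 rms 0.41
(275, 151) [-36.4  50.3  80. ]
(277, 273) [-38.7 -45.2  79.9]
(299, 274) [-24.5 -46.5  79.1]
(300, 148) [-21.8  51.3  70.2]
col 240 [-43.2  70.4  81.6]
 normal [-0.987  0.022  0.157] tilt 1.413 rms 1.03
```

```bash
cat >> h.py <<'E'
DY=Ro.from_euler("z",-3.2,degrees=True).as_matrix(); DO=np.array([.603,-.189,.020])
def dw(x,y,z): return DO+DY@(np.array([x,y,z])/1e3)
def tilt(t):
    c,s=np.cos(t),np.sin(t)
    return Ro.from_matrix(DY@np.array([[0,c,s],[1,0,0],[0,s,-c]]))
def rep():
    s,p,R=state(); M=DY.T@R.as_matrix(); print("t",s["t"],"p",p.round(4),"deck",((p-DO)@DY*1e3).round(1),"tilt",np.arctan2(M[0,2],-M[2,2]).round(3),"x",M[:,0].round(3),"rpy",np.round(s["orientation"],3),"F",np.round(s["wrist_force"],1),"w",round(s["gripper_width"],4),"q",np.round(s["qpos"],2))
E
python3 - <<'E'
from h import *
rep()
a=np.array([-.523,0,.852]);g=np.array([-14.2,2,54.9])
plan(dw(*(g+80*a)),tilt(.55))
E
```

```text
t 4.05 p [ 0.5935 -0.1813  0.2528] deck [ -9.9   7.2 232.8] tilt -0.006 x [ 0.005  1.    -0.008] rpy [-3.136  0.008  1.51 ] F [-0.2 -0.1  0.4] w 0.0213 q [-0.49  0.26  1.43 -0.01  1.45 -0.42]
straight: cm [-0.45 -4.54 11.  ] deg [-31.86   0.54  -0.15] | n 5
row: cm [-0.1  -1.39  1.97] deg [-6.37  0.11 -0.03]
```

Call:
{"name": "move_arm", "arguments": {
  "motion": [
    {"translation": [-0.1,-1.4,1.95],"rot": [-6.4,0,0],"grip": 40},
    {"translation": [-0.1,-1.4,1.95],"rot": [-6.4,0,0],"grip": 40},
    {"translation": [-0.1,-1.4,1.95],"rot": [-6.4,0,0],"grip": 40},
    {"translation": [-0.1,-1.4,1.95],"rot": [-6.4,0,0],"grip": 40},
    {"translation": [-0.1,-1.4,1.95],"rot": [-6.4,0,0],"grip": 40},
    {"translation": [0,0,0],"rot": [0,0,0],"grip": 40},
    {"translation": [0,0,0],"rot": [0,0,0],"grip": 40}
  ]
}}

```text
t: 4.63
ee_pos: [0.5505, -0.1871, 0.1415]
orientation: [2.581, 0.014, 1.506]
wrist_force: [0.5, -0.5, 2.1]
gripper_width: 0.034
```

Run:
```python
from h import *
from plant import r
rep()
a=np.array([-.523,0,.852]);g=np.array([-14.2,2,54.9])
plan(dw(*(g+55*a)),tilt(.55))
c=r.capture("wrist");pickle.dump(c,open("w3.pkl","wb")); cv2.imwrite(f"pics/w3.png",c["img"][:,:,::-1])
```

```text
t 4.6333 p [ 0.5505 -0.1871  0.1415] deck [-52.5  -1.1 121.5] tilt 0.561 x [ 0.009  1.    -0.014] rpy [2.581 0.014 1.506] F [ 0.5 -0.5  2.1] w 0.034 q [-0.7  -0.08  2.13  0.51  0.68 -0.98]
straight: cm [ 0.34 -0.24  2.17] deg [ 0.62  0.98 -0.03] | n 1
row: cm [ 0.34 -0.24  2.17] deg [ 0.62  0.98 -0.03]
```

View pics/w3.png

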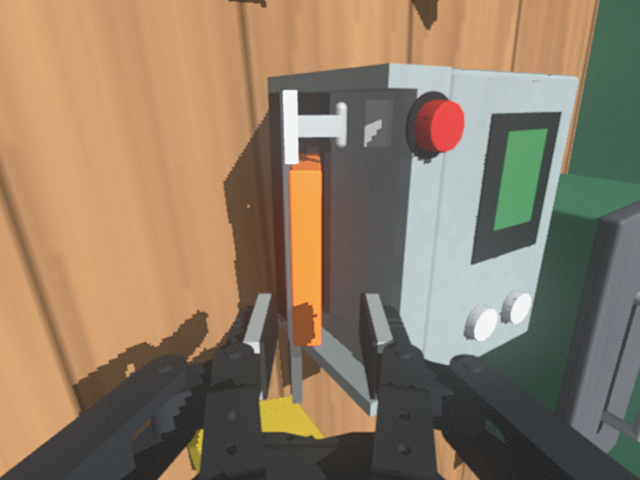

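```bash
cat >> h.py <<'E'
def toolframe(c,P):
    s,p,R=state(); return (P-p)@R.as_matrix()
E
python3 - <<'E'
from h import *
c=pickle.load(open("w3.pkl","rb"));p=cloud(c); t=toolframe(c,p)*1e3
for v in (180,220,260,300,330): print(v,[(u,t[v,u].round(0).tolist()) for u in range(284,332,5)])
a=np.zeros((480,640),bool);a[175:300,297:318]=1;P=t[a];P=P[~np.isnan(P).any(1)];cc=P.mean(0);V=np.linalg.svd(P-cc,full_matrices=False)[2][2];print(cc,V)
E
```

```text
180 [(284, [39.0, -20.0, 89.0]), (289, [47.0, -14.0, 42.0]), (294, [47.0, -11.0, 42.0]), (299, [47.0, -9.0, 42.0]), (304, [47.0, -6.0, 42.0]), (309, [47.0, -4.0, 42.0]), (314, [48.0, -1.0, 41.0]), (319, [47.0, 1.0, 42.0]), (324, [38.0, 4.0, 95.0]), (329, [38.0, 7.0, 93.0])]
220 [(284, [2.0, -25.0, 128.0]), (289, [13.0, -18.0, 90.0]), (294, [27.0, -12.0, 43.0]), (299, [27.0, -9.0, 42.0]), (304, [27.0, -7.0, 42.0]), (309, [27.0, -4.0, 43.0]), (314, [27.0, -2.0, 41.0]), (319, [28.0, 1.0, 41.0]), (324, [12.0, 4.0, 94.0]), (329, [12.0, 7.0, 93.0])]
260 [(284, [-30.0, -26.0, 130.0]), (289, [-14.0, -19.0, 90.0]), (294, [5.0, -12.0, 43.0]), (299, [6.0, -10.0, 42.0]), (304, [5.0, -7.0, 43.0]), (309, [5.0, -4.0, 43.0]), (314, [5.0, -2.0, 43.0]), (319, [5.0, 1.0, 42.0]), (324, [-16.0, 4.0, 94.0]), (329, [-16.0, 8.0, 94.0])]
300 [(284, [-66.0, -27.0, 134.0]), (289, [-44.0, -19.0, 91.0]), (294, [-18.0, -13.0, 44.0]), (299, [-18.0, -10.0, 42.0]), (304, [-18.0, -7.0, 43.0]), (309, [-18.0, -5.0, 43.0]), (314, [-18.0, -2.0, 42.0]), (319, [-18.0, 1.0, 43.0]), (324, [-45.0, 4.0, 93.0]), (329, [-45.0, 8.0, 94.0])]
330 [(284, [-104.0, -30.0, 150.0]), (289, [-55.0, -18.0, 72.0]), (294, [-37.0, -13.0, 43.0]), (299, [-37.0, -10.0, 44.0]), (304, [-36.0, -8.0, 42.0]), (309, [-37.0, -5.0, 44.0]), (314, [-37.0, -2.0, 44.0]), (319, [-37.0, 1.0, 43.0]), (324, [-84.0, 5.0, 118.0]), (329, [-84.0, 9.0, 117.0])]
[17.40252972 -5.25159047 42.45801608] [-0.01615419  0.01214133 -0.99979579]
```

Call:
{"name": "move_arm", "arguments": {
  "motion": [
    {"translation": [0.4,-0.6,1.0],"rot": [0,0.9,-0.7],"grip": 40},
    {"translation": [0,0,1.0],"rot": [0,0,0],"grip": 40},
    {"translation": [0,0,0],"rot": [0,0,0],"grip": 40}
  ]
}}

```text
t: 4.93
ee_pos: [0.5642, -0.1874, 0.1303]
orientation: [2.575, 0.016, 1.529]
wrist_force: [-0.4, -0.0, 0.7]
gripper_width: 0.0343
```

Run:
```python
from h import *
from plant import r
rep()
c=r.capture("wrist"); p=cloud(c); t=toolframe(c,p)*1e3
cv2.imwrite(f"pics/w4.png",c["img"][:,:,::-1])
rows={}
m=(abs(t[...,2]-23)<4)&(abs(t[...,1])<18)&(abs(t[...,0])<70)
H=cv2.cvtColor(c["img"],cv2.COLOR_RGB2HSV).astype(int); m&=(H[...,0]<22)&(H[...,1]>150)
P=t[m];print(len(P),P.min(0),P.max(0),np.percentile(P,[3,50,97],axis=0))
print(cv2.minAreaRect(P[:,:2].astype(np.float32)))
```

```text
t 4.9333 p [ 0.5642 -0.1874  0.1303] deck [-38.8  -0.6 110.3] tilt 0.567 x [-0.014  1.    -0.016] rpy [2.575 0.016 1.529] F [-0.4 -0.   0.7] w 0.0343 q [-0.69 -0.02  2.1   0.54  0.66 -1.02]
2471 [-45.68455083 -17.99921311  24.89278814] [52.51653037 -4.66564436 26.99989842] [[-37.861761   -17.67293536  25.60949036]
 [ 20.75005475 -12.40031871  26.5759943 ]
 [ 50.57852494  -5.74712922  26.97641276]]
((3.4065628051757812, -11.427579879760742), (98.18637084960938, 13.280635833740234), 0.14914338290691376)
```

View pics/w4.png

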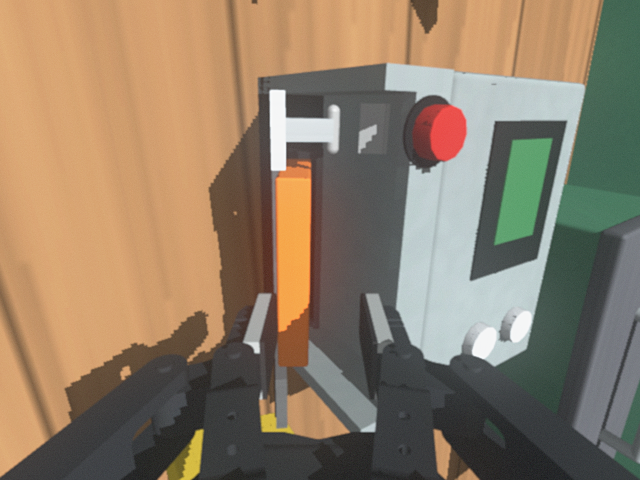

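Call:
{"name": "move_arm", "arguments": {
  "motion": [
    {"translation": [0,0,0],"rot": [0,0,0],"grip": 40}
  ]
}}

```text
t: 5.07
ee_pos: [0.5665, -0.1886, 0.1338]
orientation: [2.572, 0.019, 1.531]
wrist_force: [0.9, 0.3, 0.4]
gripper_width: 0.0341
```

Run:
```python
from h import *
rep(); print(state()[0]["joint_velocities"].round(3))
```

```text
t 5.0667 p [ 0.5665 -0.1886  0.1338] deck [-36.4  -1.7 113.8] tilt 0.57 x [-0.016  1.    -0.019] rpy [2.572 0.019 1.531] F [0.9 0.3 0.4] w 0.0341 q [-0.69 -0.02  2.1   0.54  0.66 -1.02]
[ 0.018  0.01  -0.088 -0.027  0.012  0.032]
```

Call:
{"name": "move_arm", "arguments": {
  "motion": [
    {"translation": [0,-0.5,0],"rot": [0,0,0],"grip": 40}
  ]
}}

```text
t: 5.15
ee_pos: [0.5647, -0.1898, 0.1344]
orientation: [2.568, 0.022, 1.531]
wrist_force: [-0.4, 0.3, 0.6]
gripper_width: 0.034
```

Run:
```python
from h import *
rep(); print(state()[0]["joint_velocities"].round(3))
```

```text
t 5.15 p [ 0.5647 -0.1898  0.1344] deck [-38.2  -3.  114.4] tilt 0.574 x [-0.016  1.    -0.022] rpy [2.568 0.022 1.531] F [-0.4  0.3  0.6] w 0.034 q [-0.7  -0.03  2.1   0.55  0.66 -1.03]
[-0.071 -0.075  0.123  0.072 -0.013 -0.156]
```

Call:
{"name": "move_arm", "arguments": {
  "motion": [
    {"translation": [0,0,0],"rot": [0,0,0],"grip": 40}
  ]
}}

```text
t: 5.23
ee_pos: [0.565, -0.19, 0.1352]
orientation: [2.567, 0.023, 1.532]
wrist_force: [-0.1, 0.1, 0.0]
gripper_width: 0.0343
```

Run:
```python
from h import *
rep(); print(state()[0]["joint_velocities"].round(3))
```

```text
t 5.2333 p [ 0.565  -0.19    0.1352] deck [-37.9  -3.2 115.2] tilt 0.575 x [-0.017  1.    -0.023] rpy [2.567 0.023 1.532] F [-0.1  0.1  0. ] w 0.0343 q [-0.7  -0.03  2.1   0.54  0.66 -1.03]
[ 0.011 -0.005 -0.058 -0.012  0.003  0.027]
```

```bash
cat >> h.py <<'E'
A=np.array([-.527,0,.85]);G=np.array([-17.1,3,54.2])
E
python3 - <<'E'
from h import *
plan(dw(*(G+45*A)),tilt(.555))
E
```

```text
straight: cm [ 0.67 -1.47  1.74] deg [1.11 0.6  1.54] | n 1
row: cm [ 0.67 -1.47  1.74] deg [1.11 0.6  1.54]
```

Call:
{"name": "move_arm", "arguments": {
  "motion": [
    {"translation": [0.6,-1.5,1.0],"rot": [1.1,0.6,1.5],"grip": 40},
    {"translation": [0.2,-0.4,0.4],"rot": [0.3,0.2,0.4],"grip": 40}
  ]
}}

```text
t: 5.4
ee_pos: [0.5579, -0.1831, 0.1149]
orientation: [2.589, -0.005, 1.509]
wrist_force: [-1.0, 1.0, -0.3]
gripper_width: 0.0342
```

Run:
```python
from h import *
rep();plan(dw(*(G+45*A)),tilt(.555))
```

```text
t 5.4 p [ 0.5579 -0.1831  0.1149] deck [-45.3   3.4  94.9] tilt 0.553 x [0.005 1.    0.005] rpy [ 2.589 -0.005  1.509] F [-1.   1.  -0.3] w 0.0342 q [-0.69 -0.01  2.12  0.55  0.64 -1.01]
straight: cm [-0.04  0.26  0.44] deg [-0.14 -0.08 -0.42] | n 1
row: cm [-0.04  0.26  0.44] deg [-0.14 -0.08 -0.42]
```

Call:
{"name": "move_arm", "arguments": {
  "motion": [
    {"translation": [0,0.2,1.5],"rot": [0,0,-0.3],"grip": 40},
    {"translation": [0,0,0.5],"rot": [0,0,0],"grip": 40}
  ]
}}

```text
t: 5.57
ee_pos: [0.569, -0.1829, 0.0969]
orientation: [2.591, -0.004, 1.513]
wrist_force: [-0.3, 0.3, -0.6]
gripper_width: 0.0341
```

Run:
```python
from h import *
from plant import r
rep();plan(dw(*G),tilt(.555))
c=r.capture("wrist"); p=cloud(c); t=toolframe(c,p)*1e3
cv2.imwrite(f"pics/w5.png",c["img"][:,:,::-1])
H=cv2.cvtColor(c["img"],cv2.COLOR_RGB2HSV).astype(int)
m=(abs(t[...,1])<25)&(t[...,0]>10)&(t[...,0]<50)&(t[...,2]<25)&(H[...,0]<22)&(H[...,1]>150); P=t[m];print(np.percentile(P,[1,50,99],axis=0).round(1))
```

```text
t 5.5667 p [ 0.569  -0.1829  0.0969] deck [-34.3   4.2  76.9] tilt 0.55 x [0.002 1.    0.004] rpy [ 2.591 -0.004  1.513] F [-0.3  0.3 -0.6] w 0.0341 q [-0.68  0.06  2.1   0.57  0.6  -1.03]
straight: cm [-0.13  0.28  2.83] deg [-0.28 -0.14 -0.24] | n 1
row: cm [-0.13  0.28  2.83] deg [-0.28 -0.14 -0.24]
[[10.4 -5.9 -5.8]
 [31.8  2.1 -4.4]
 [46.8  9.6 21. ]]
```

View pics/w5.png

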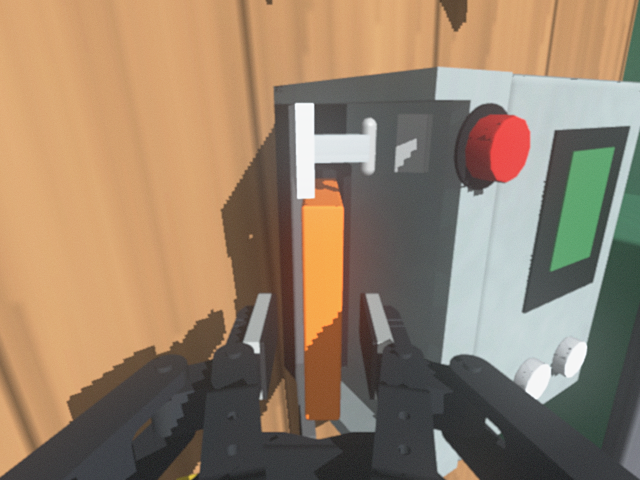

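Call:
{"name": "move_arm", "arguments": {
  "motion": [
    {"translation": [0,0.2,1.5],"rot": [0,0,0],"grip": 40},
    {"translation": [0,0.05,1.2],"rot": [0,0,0],"grip": 40},
    {"translation": [0,0,0.1],"rot": [0,0,0],"grip": 40}
  ]
}}

```text
t: 5.87
ee_pos: [0.5852, -0.183, 0.0725]
orientation: [2.594, -0.006, 1.512]
wrist_force: [-0.4, -0.1, -0.4]
gripper_width: 0.0341
```

Run:
```python
from h import *
rep();plan(dw(*G),tilt(.555))
```

```text
t 5.8667 p [ 0.5852 -0.183   0.0725] deck [-18.1   5.   52.5] tilt 0.548 x [0.003 1.    0.006] rpy [ 2.594 -0.006  1.512] F [-0.4 -0.1 -0.4] w 0.0341 q [-0.65  0.15  2.06  0.6   0.55 -1.05]
straight: cm [-0.2   0.17 -0.1 ] deg [-0.41 -0.22 -0.34] | n 1
row: cm [-0.2   0.17 -0.1 ] deg [-0.41 -0.22 -0.34]
```

Close.

Call:
{"name": "move_arm", "arguments": {
  "force": 50,
  "motion": [
    {"translation": [0,0.15,-0.1],"rot": [0,0,0],"grip": 10},
    {"translation": [0,0,0],"rot": [0,0,0],"grip": 10},
    {"translation": [0,0,0],"rot": [0,0,0],"grip": 10},
    {"translation": [0,0,0],"rot": [0,0,0],"grip": 10}
  ]
}}

```text
t: 6.2
ee_pos: [0.5849, -0.1825, 0.0744]
orientation: [2.595, -0.007, 1.513]
wrist_force: [-0.2, 0.7, -1.5]
gripper_width: 0.0152
```

Run:
```python
from h import *
from plant import r
rep()
c=r.capture("wrist"); p=cloud(c); t=toolframe(c,p)*1e3
cv2.imwrite(f"pics/w6.png",c["img"][:,:,::-1])
```

```text
t 6.2 p [ 0.5849 -0.1825  0.0744] deck [-18.4   5.5  54.4] tilt 0.546 x [0.002 1.    0.007] rpy [ 2.595 -0.007  1.513] F [-0.2  0.7 -1.5] w 0.0152 q [-0.65  0.14  2.06  0.59  0.56 -1.04]
```

View pics/w6.png

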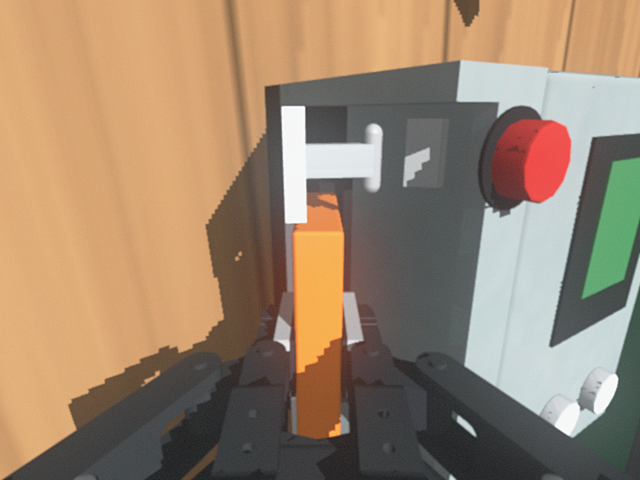

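Call:
{"name": "move_arm", "arguments": {
  "motion": [
    {"translation": [0,0,-1.2],"rot": [0,0,0],"grip": 10},
    {"translation": [0,0,-1.2],"rot": [0,0,0],"grip": 10}
  ]
}}

```text
t: 6.42
ee_pos: [0.5725, -0.1819, 0.0951]
orientation: [2.595, -0.008, 1.512]
wrist_force: [0.5, 0.0, -1.1]
gripper_width: 0.0156
```

Run:
```python
from h import *
rep();plan(dw(*(G+[0,2,0]+60*A)),tilt(.55))
```

```text
t 6.4167 p [ 0.5725 -0.1819  0.0951] deck [-30.9   5.4  75.1] tilt 0.546 x [0.003 1.    0.008] rpy [ 2.595 -0.008  1.512] F [ 0.5  0.  -1.1] w 0.0156 q [-0.67  0.07  2.09  0.56  0.6  -1.02]
straight: cm [-0.02  0.04 -3.5 ] deg [-0.21 -0.29 -0.39] | n 1
row: cm [-0.02  0.04 -3.5 ] deg [-0.21 -0.29 -0.39]
```

Call:
{"name": "move_arm", "arguments": {
  "motion": [
    {"translation": [0,0,-1.5],"rot": [0,0,0],"grip": 10},
    {"translation": [0,0,-2],"rot": [0,0,0],"grip": 10},
    {"translation": [0,0,-2.5],"rot": [0,0,0],"grip": 10}
  ]
}}

```text
t: 6.67
ee_pos: [0.539, -0.1793, 0.1462]
orientation: [2.599, -0.01, 1.512]
wrist_force: [0.5, 0.3, -1.1]
gripper_width: 0.0152
```

Run:
```python
from h import *
from plant import r
rep()
c=r.capture("wrist");pickle.dump(c,open("w7.pkl","wb"))
cv2.imwrite(f"pics/w7.png",c["img"][:,:,::-1])
c=r.capture("scene")
cv2.imwrite(f"pics/s7.png",c["img"][:,:,::-1])
```

```text
t 6.6667 p [ 0.539  -0.1793  0.1462] deck [-64.4   6.1 126.2] tilt 0.543 x [0.003 1.    0.01 ] rpy [ 2.599 -0.01   1.512] F [ 0.5  0.3 -1.1] w 0.0152 q [-0.72 -0.11  2.14  0.5   0.73 -0.97]
```

View pics/w7.png

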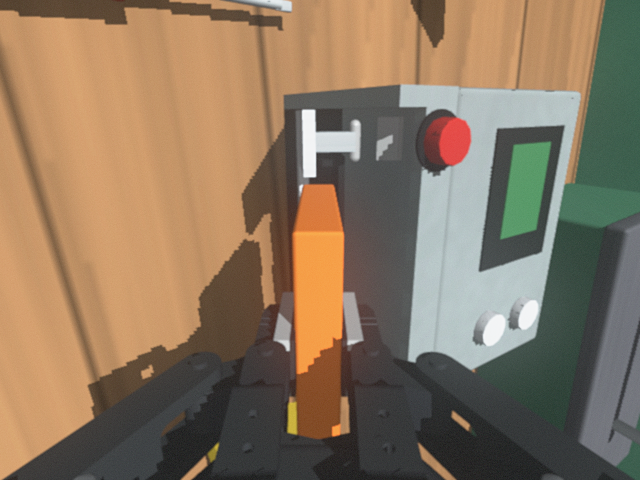

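View pics/s7.png

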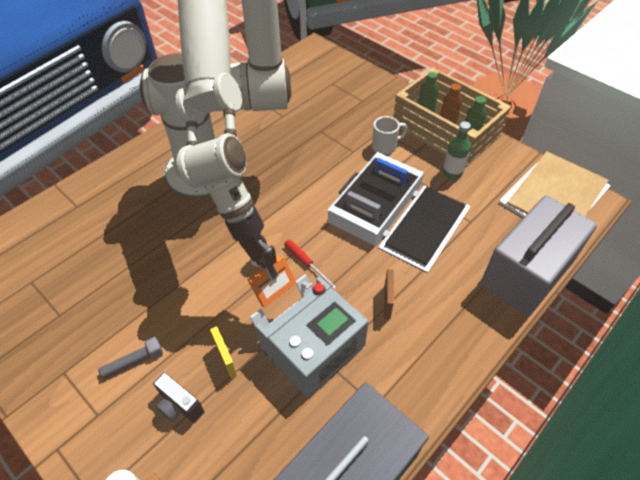

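Run:
```python
from h import *
c=pickle.load(open("w7.pkl","rb"));p=cloud(c);t=toolframe(c,p)*1e3
H=cv2.cvtColor(c["img"],cv2.COLOR_RGB2HSV).astype(int)
m=(abs(t[...,1])<15)&(abs(t[...,0])<60)&(t[...,2]<-20)&(t[...,2]>-45)&(H[...,0]<22)&(H[...,1]>150);P=t[m]
print("top",len(P),np.percentile(P,[.5,50,99.5],axis=0).round(1)); cc=P.mean(0);print(np.linalg.svd(P-cc,full_matrices=False)[2][2].round(3))
q=cv2.minAreaRect(P[:,:2].astype(np.float32));print(q)
d=pickle.load(open("d0.pkl","rb"))
for n in("top","scene"):
    c=d[n];p=cloud(c);x,y,z=p[...,0],p[...,1],p[...,2]
    m=((x>.25)&(x<.6)&(y>.08)&(y<.5)&(z>.047)&(z<.062)).astype(np.uint8)
    nl,L,S,_=cv2.connectedComponentsWithStats(m)
    k=1+S[1:,4].argmax();m=cv2.morphologyEx((L==k).astype(np.uint8),cv2.MORPH_OPEN,np.ones((3,3)))>0
    P=p[m];print(n,len(P),cv2.minAreaRect((P[:,:2]*1e3).astype(np.float32)),np.median(P[:,2]))
    H=cv2.cvtColor(c["img"],cv2.COLOR_RGB2HSV).astype(int)
    g=(H[...,0]>40)&(H[...,0]<85)&(H[...,1]>100)&(x>.3)&(x<.56)&(y>.15)&(y<.4)&(z<.03)
    if g.sum()>10: print(" liner",g.sum(),cv2.minAreaRect((p[g][:,:2]*1e3).astype(np.float32)),np.median(p[g],0))
    for nm,mm in (("blue",(H[...,0]>95)&(H[...,0]<125)&(H[...,1]>100)),("grey",H[...,1]<60)):
        b=mm&(z>.085)&(z<.1)&(x>.3)&(x<.52)&(y>.15)&(y<.4); 
        if nm=="grey": b&=(y<.25)
        if b.sum()>10: print(" ",nm,b.sum(),cv2.minAreaRect((p[b][:,:2]*1e3).astype(np.float32)))
```

```text
top 10048 [[-30.6 -11.6 -31.5]
 [ 15.5  -3.8 -29.9]
 [ 47.7   4.1 -21.3]]
[ 0.013  0.002 -1.   ]
((7.818660736083984, -4.140541076660156), (80.4927978515625, 16.821664810180664), 0.02787785418331623)
top 5131 ((488.671630859375, 267.43988037109375), (158.49722290039062, 277.9415588378906), 9.96639347076416) 0.053599013277554786
 liner 261 ((487.83477783203125, 271.0920104980469), (108.48600769042969, 18.340686798095703), 10.092264175415039) [0.48756901 0.27127019 0.01396557]
  blue 273 ((473.35205078125, 344.8509216308594), (96.91663360595703, 17.463653564453125), 10.146105766296387)
  grey 191 ((486.88861083984375, 184.98324584960938), (68.76793670654297, 16.622661590576172), 11.05943489074707)
scene 2827 ((486.6658020019531, 267.59625244140625), (160.94223022460938, 285.98236083984375), 10.197318077087402) 0.05330372540690198
  blue 151 ((472.7258605957031, 342.89825439453125), (96.86243438720703, 19.158668518066406), 12.027666091918945)
  grey 139 ((486.6181945800781, 184.56134033203125), (68.02771759033203, 21.836931228637695), 9.649977684020996)
```

Call:
{"name": "move_arm", "arguments": {
  "motion": [
    {"translation": [0,0,-3],"rot": [0,0,0],"grip": 10},
    {"translation": [0,0,-3],"rot": [4,0,0],"grip": 10},
    {"translation": [0,-1.5,-3],"rot": [7,0,0],"grip": 10},
    {"translation": [0,-1.5,-3],"rot": [7,0,0],"grip": 10},
    {"translation": [0,0,-3],"rot": [7,0,0],"grip": 10},
    {"translation": [0,0,0],"rot": [6,0,0],"grip": 10}
  ]
}}

```text
t: 7.27
ee_pos: [0.4405, -0.1747, 0.2709]
orientation: [-3.129, -0.011, 1.501]
wrist_force: [1.0, -0.6, -0.3]
gripper_width: 0.0152
```

```bash
cat >> h.py <<'E'
from scipy.linalg import expm
def path(pt,Rt):
    s,p,R=state()
    T=np.eye(4);T[:3,:3]=R.as_matrix();T[:3,3]=p
    U=np.eye(4);U[:3,:3]=Rt.as_matrix();U[:3,3]=pt
    L=np.real(logm(np.linalg.inv(T)@U))
    for k in np.linspace(0,1,6): print((T@np.real(expm(L*k)))[:3,3].round(3),end=" ")
    print()
E
python3 - <<'E'
from h import *
rep();t=([.488,.255,.28],down(np.radians(10)));plan(*t);path(*t)
E
```

```text
t 7.2667 p [ 0.4405 -0.1747  0.2709] deck [-163.1    5.2  250.9] tilt -0.013 x [0.014 1.    0.011] rpy [-3.129 -0.011  1.501] F [ 1.  -0.6 -0.3] w 0.0152 q [-0.64 -0.12  1.8   0.    1.48 -0.57]
straight: cm [43.2   1.72 -0.44] deg [-1.070e+00 -6.000e-02  7.598e+01] | n 12
row: cm [ 3.27 -2.09 -0.04] deg [-0.09 -0.    6.33]
[ 0.44  -0.175  0.271] [ 0.403 -0.09   0.273] [0.388 0.002 0.276] [0.398 0.094 0.277] [0.432 0.181 0.279] [0.488 0.255 0.28 ]
```

Call:
{"name": "move_arm", "arguments": {
  "motion": [
    {"translation": [3.3,-2.1,0],"rot": [0,0,6.3],"grip": 10},
    {"translation": [3.3,-2.1,0],"rot": [0,0,6.3],"grip": 10},
    {"translation": [3.3,-2.1,0],"rot": [0,0,6.3],"grip": 10},
    {"translation": [3.3,-2.1,0],"rot": [0,0,6.3],"grip": 10},
    {"translation": [3.3,-2.1,0],"rot": [0,0,6.3],"grip": 10},
    {"translation": [3.3,-2.1,0],"rot": [0,0,6.3],"grip": 10},
    {"translation": [3.3,-2.1,0],"rot": [0,0,6.3],"grip": 10},
    {"translation": [3.3,-2.1,0],"rot": [0,0,6.3],"grip": 10},
    {"translation": [3.3,-2.1,0],"rot": [0,0,6.3],"grip": 10},
    {"translation": [3.3,-2.1,0],"rot": [0,0,6.3],"grip": 10},
    {"translation": [3.3,-2.1,0],"rot": [0,0,6.3],"grip": 10}
  ]
}}

```text
t: 8.18
ee_pos: [0.4561, 0.2109, 0.2606]
orientation: [-3.096, 0.033, 0.329]
wrist_force: [0.7, -2.1, 0.5]
gripper_width: 0.0151
```

Run:
```python
from h import *
rep();t=([.488,.268,.22],down(np.radians(10)));plan(*t);path(*t)
```

```text
t 8.1833 p [0.4561 0.2109 0.2606] deck [-169.   391.1  240.6] tilt -0.048 x [ 0.926  0.376 -0.033] rpy [-3.096  0.033  0.329] F [ 0.7 -2.1  0.5] w 0.0151 q [ 0.17 -0.03  1.74  0.04  1.47  1.4 ]
straight: cm [ 5.   -4.19  4.09] deg [-2.46  2.1   8.83] | n 2
row: cm [ 2.4  -2.21  2.04] deg [-1.23  1.05  4.41]
[0.456 0.211 0.261] [0.462 0.223 0.253] [0.468 0.235 0.244] [0.474 0.246 0.236] [0.481 0.257 0.228] [0.488 0.268 0.22 ]
```

Call:
{"name": "move_arm", "arguments": {
  "motion": [
    {"translation": [2.2,-2,1.5],"rot": [-1.2,1.0,4.4],"grip": 10},
    {"translation": [2.2,-2,1.5],"rot": [-1.2,1.0,4.4],"grip": 10},
    {"translation": [0.3,0,0],"rot": [0,0,0],"grip": 10}
  ]
}}

```text
t: 8.43
ee_pos: [0.4919, 0.2724, 0.2273]
orientation: [-3.139, -0.002, 0.168]
wrist_force: [-0.1, 0.2, -1.6]
gripper_width: 0.0153
```

```bash
cat >> h.py <<'E'
def rep2():
    s,p,R=state(); M=R.as_matrix()
    print("t",round(s["t"],2),"p",p.round(4),"z-axis",M[:,2].round(3),"yaw",np.degrees(np.arctan2(M[1,0],M[0,0])).round(2),"F",np.round(s["wrist_force"],1),"w",round(s["gripper_width"],4),"v",np.abs(s["joint_velocities"]).max().round(3))
E
python3 - <<'E'
from h import *
from plant import r
rep2();t=([.488,.268,.20],down(np.radians(10)));plan(*t)
s,p0,R0=state(); c=r.capture("wrist");pickle.dump((c,p0,R0),open("w8.pkl","wb"));cv2.imwrite(f"pics/w8.png",c["img"][:,:,::-1]);rep2()
P=cloud(c);t=(P-p0)@R0.as_matrix()*1e3
H=cv2.cvtColor(c["img"],cv2.COLOR_RGB2HSV).astype(int)
m=(abs(t[...,1])<15)&(abs(t[...,0])<60)&(t[...,2]<-20)&(t[...,2]>-45)&(H[...,0]<22)&(H[...,1]>150);Q=t[m]
print("top",len(Q),np.percentile(Q,[.5,50,99.5],axis=0).round(1));print(np.linalg.svd(Q-Q.mean(0),full_matrices=False)[2][2].round(3))
print(cv2.minAreaRect(Q[:,:2].astype(np.float32)))
x,y,z=P[...,0],P[...,1],P[...,2]
g=(H[...,0]>40)&(H[...,0]<85)&(H[...,1]>100)&(x>.3)&(x<.6)&(y>.15)&(y<.4)&(z<.03)
print("liner",g.sum()); 
if g.sum()>20: print(cv2.minAreaRect((P[g][:,:2]*1e3).astype(np.float32)),np.median(P[g],0))
E
```

```text
t 8.43 p [0.4919 0.2724 0.2273] z-axis [ 0.001  0.003 -1.   ] yaw 9.6 F [-0.1  0.2 -1.6] w 0.0153 v 0.094
straight: cm [-0.46  0.37  2.73] deg [-0.17 -0.1  -0.4 ] | n 1
row: cm [-0.46  0.37  2.73] deg [-0.17 -0.1  -0.4 ]
t 8.48 p [0.4919 0.2707 0.2282] z-axis [ 0.001  0.002 -1.   ] yaw 9.74 F [-1.2  0.1 -0.2] w 0.0154 v 0.071
top 10171 [[-33.1  -8.6 -34.1]
 [ 13.3  -0.8 -32.4]
 [ 45.1   7.  -21.5]]
[ 0.025 -0.011 -1.   ]
((5.412189483642578, -1.2568902969360352), (16.997417449951172, 79.88587951660156), 89.79458618164062)
liner 256
((523.1248168945312, 274.63861083984375), (37.470298767089844, 22.151613235473633), 9.271178245544434) [0.52336414 0.2679642  0.01375243]
```

View pics/w8.png

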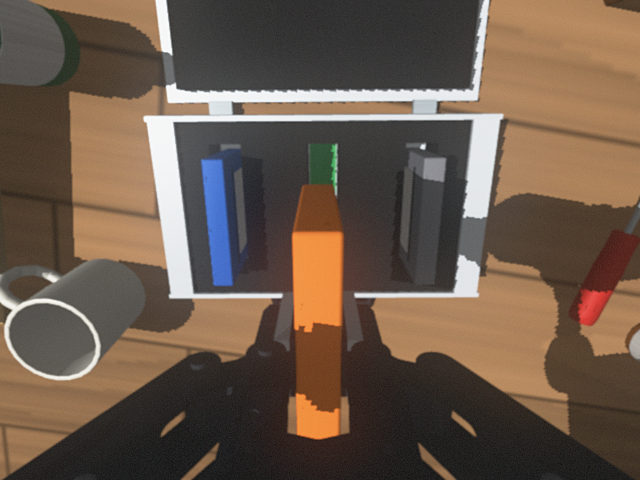

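Run:
```python
from h import *
rep2();t=([.4915,.268,.14],down(np.radians(10)));plan(*t)
```

```text
t 8.48 p [0.4919 0.2707 0.2282] z-axis [ 0.001  0.002 -1.   ] yaw 9.74 F [-1.2  0.1 -0.2] w 0.0154 v 0.071
straight: cm [-0.1   0.28  8.82] deg [-0.13 -0.08 -0.26] | n 3
row: cm [-0.03  0.09  2.94] deg [-0.04 -0.03 -0.09]
```

Call:
{"name": "move_arm", "arguments": {
  "motion": [
    {"translation": [0,0.1,2.5],"rot": [0,0,0],"grip": 10},
    {"translation": [0,0.1,2.5],"rot": [0,0,0],"grip": 10},
    {"translation": [0,0.1,1.5],"rot": [0,0,0],"grip": 10},
    {"translation": [0,0,0.5],"rot": [0,0,0],"grip": 10}
  ]
}}

```text
t: 8.82
ee_pos: [0.4943, 0.2679, 0.1573]
orientation: [-3.138, -0.005, 0.175]
wrist_force: [-0.4, -1.2, -1.1]
gripper_width: 0.0152
```

Run:
```python
from h import *
from plant import r
rep2();t=([.4915,.268,.115],down(np.radians(10)));plan(*t)
c=r.capture("wrist");cv2.imwrite(f"pics/w9.png",c["img"][:,:,::-1]);rep2();plan(*t)
```

```text
t 8.82 p [0.4943 0.2679 0.1573] z-axis [ 0.005  0.004 -1.   ] yaw 10.01 F [-0.4 -1.2 -1.1] w 0.0152 v 0.113
straight: cm [-0.3  -0.04  4.23] deg [-0.19 -0.3   0.01] | n 2
row: cm [-0.15 -0.02  2.11] deg [-0.09 -0.15  0.01]
t 8.87 p [0.494  0.2678 0.157 ] z-axis [ 0.004  0.004 -1.   ] yaw 10.0 F [-2.  -0.1 -1.3] w 0.015 v 0.04
straight: cm [-0.26 -0.05  4.2 ] deg [-0.18 -0.25 -0.  ] | n 2
row: cm [-0.13 -0.03  2.1 ] deg [-0.09 -0.12 -0.  ]
```

View pics/w9.png

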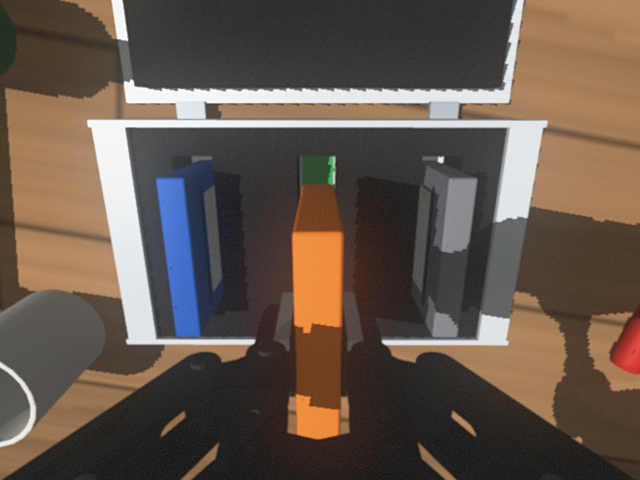

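Call:
{"name": "move_arm", "arguments": {
  "motion": [
    {"translation": [-0.2,0,1.8],"rot": [0,-0.2,0],"grip": 10},
    {"translation": [-0.1,0,1.8],"rot": [0,0,0],"grip": 10},
    {"translation": [0,0,0.6],"rot": [0,0,0],"grip": 10}
  ]
}}

```text
t: 9.12
ee_pos: [0.4942, 0.2668, 0.1185]
orientation: [-3.137, -0.008, 0.174]
wrist_force: [-0.5, -0.4, -1.2]
gripper_width: 0.0153
```

Run:
```python
from h import *
rep2();t=([.4915,.268,.08],down(np.radians(10)));plan(*t)
```

```text
t 9.12 p [0.4942 0.2668 0.1185] z-axis [ 0.007  0.006 -1.   ] yaw 9.96 F [-0.5 -0.4 -1.2] w 0.0153 v 0.113
straight: cm [-0.28 -0.15  3.85] deg [-0.25 -0.47 -0.04] | n 1
row: cm [-0.28 -0.15  3.85] deg [-0.25 -0.47 -0.04]
```

Call:
{"name": "move_arm", "arguments": {
  "motion": [
    {"translation": [-0.4,-0.15,1.0],"rot": [-0.3,-0.5,0],"grip": 10},
    {"translation": [-0.2,0,1.0],"rot": [0,-0.2,0],"grip": 10}
  ]
}}

```text
t: 9.28
ee_pos: [0.4899, 0.2672, 0.1004]
orientation: [3.141, -0.0, 0.173]
wrist_force: [1.1, -0.1, -1.4]
gripper_width: 0.0156
```

Run:
```python
from h import *
from plant import r
rep2();t=([.4915,.268,.06],down(np.radians(10)));plan(*t)
c=r.capture("wrist");cv2.imwrite(f"pics/w10.png",c["img"][:,:,::-1]);rep2();plan(*t)
```

```text
t 9.28 p [0.4899 0.2672 0.1004] z-axis [ 0.    -0.001 -1.   ] yaw 9.91 F [ 1.1 -0.1 -1.4] w 0.0156 v 0.212
straight: cm [ 0.17 -0.05  4.04] deg [ 0.04 -0.   -0.09] | n 2
row: cm [ 0.09 -0.03  2.02] deg [ 0.02 -0.   -0.05]
t 9.33 p [0.4887 0.2667 0.0984] z-axis [-0.003 -0.002 -1.   ] yaw 9.91 F [-1.7 -0.1 -2.2] w 0.0158 v 0.036
straight: cm [ 0.31 -0.09  3.84] deg [ 0.06  0.17 -0.09] | n 1
row: cm [ 0.31 -0.09  3.84] deg [ 0.06  0.17 -0.09]
```

View pics/w10.png

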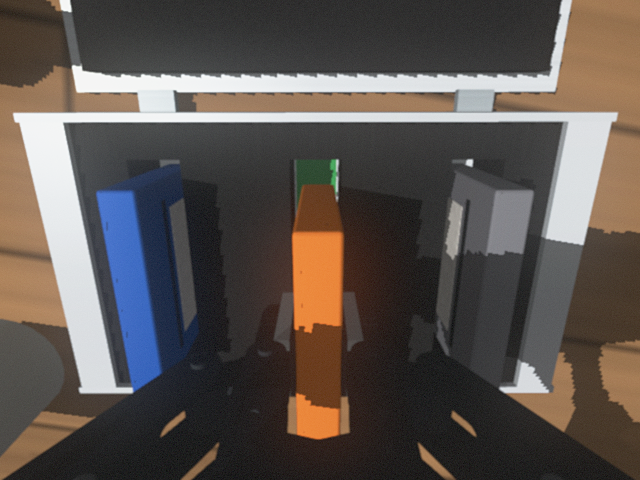

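Call:
{"name": "move_arm", "arguments": {
  "motion": [
    {"translation": [0.2,0,1.0],"rot": [0,0,0],"grip": 10},
    {"translation": [0,0,0.9],"rot": [0,0,0],"grip": 10}
  ]
}}

```text
t: 9.5
ee_pos: [0.4924, 0.2676, 0.0805]
orientation: [3.141, -0.001, 0.173]
wrist_force: [0.7, -0.3, -1.8]
gripper_width: 0.0152
```

Run:
```python
from h import *
rep2();t=([.4910,.2675,.06],down(np.radians(10)));plan(*t)
```

```text
t 9.5 p [0.4924 0.2676 0.0805] z-axis [ 0.001 -0.    -1.   ] yaw 9.93 F [ 0.7 -0.3 -1.8] w 0.0152 v 0.211
straight: cm [-0.14 -0.02  2.05] deg [ 0.03 -0.08 -0.07] | n 1
row: cm [-0.14 -0.02  2.05] deg [ 0.03 -0.08 -0.07]
```

Call:
{"name": "move_arm", "arguments": {
  "motion": [
    {"translation": [-0.2,0,0.8],"rot": [0,-0.1,0],"grip": 10},
    {"translation": [-0.1,0,0.6],"rot": [0,0,0],"grip": 10}
  ]
}}

```text
t: 9.67
ee_pos: [0.4897, 0.2671, 0.0651]
orientation: [3.141, 0.0, 0.173]
wrist_force: [-0.6, 0.5, -1.3]
gripper_width: 0.0151
```

Run:
```python
from h import *
rep2();t=([.4910,.2675,.06],down(np.radians(10)));plan(*t)
```

```text
t 9.67 p [0.4897 0.2671 0.0651] z-axis [ 0. -0. -1.] yaw 9.93 F [-0.6  0.5 -1.3] w 0.0151 v 0.161
straight: cm [ 0.13 -0.02  0.51] deg [ 0.03  0.   -0.07] | n 1
row: cm [ 0.13 -0.02  0.51] deg [ 0.03  0.   -0.07]
```

Small steps until contact.

Call:
{"name": "move_arm", "arguments": {
  "motion": [
    {"translation": [0.1,0,0.25],"rot": [0,0,0],"grip": 10}
  ]
}}

```text
t: 9.75
ee_pos: [0.4899, 0.267, 0.0612]
orientation: [3.141, 0.002, 0.173]
wrist_force: [-0.4, 0.7, -1.0]
gripper_width: 0.0152
```

Call:
{"name": "move_arm", "arguments": {
  "motion": [
    {"translation": [0,0,0.2],"rot": [0,0,0],"grip": 10}
  ]
}}

```text
t: 9.83
ee_pos: [0.4899, 0.2671, 0.0601]
orientation: [3.141, 0.003, 0.174]
wrist_force: [-10.9, -3.6, 26.9]
gripper_width: 0.0151
```

Call:
{"name": "move_arm", "arguments": {
  "motion": [
    {"translation": [0,0,0.2],"rot": [0,0,0],"grip": 10}
  ]
}}

```text
t: 9.92
ee_pos: [0.4901, 0.2672, 0.0602]
orientation: [3.14, 0.004, 0.174]
wrist_force: [-11.2, -3.9, 23.7]
gripper_width: 0.0149
```

Call:
{"name": "move_arm", "arguments": {
  "motion": [
    {"translation": [0,0,0],"rot": [0,0,0],"grip": 22},
    {"translation": [0,0,0],"rot": [0,0,0],"grip": 35},
    {"translation": [0,0,0],"rot": [0,0,0],"grip": 40}
  ]
}}

```text
t: 10.17
ee_pos: [0.4917, 0.2678, 0.0622]
orientation: [3.141, 0.0, 0.174]
wrist_force: [-0.2, 0.6, -0.2]
gripper_width: 0.0343
```

Run:
```python
from h import *
from plant import r
rep2()
c=r.capture("wrist");cv2.imwrite(f"pics/w11.png",c["img"][:,:,::-1])
```

```text
t 10.17 p [0.4917 0.2678 0.0622] z-axis [ 0.    -0.001 -1.   ] yaw 9.99 F [-0.2  0.6 -0.2] w 0.0343 v 0.007
```

View pics/w11.png

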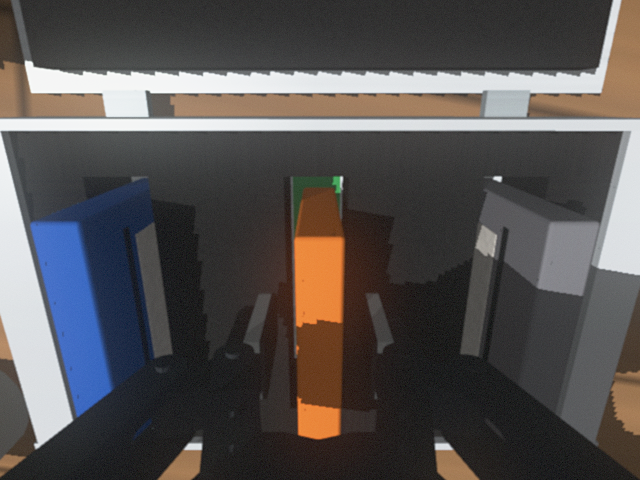

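Call:
{"name": "move_arm", "arguments": {
  "motion": [
    {"translation": [0,0,-1.0],"rot": [0,0,0],"grip": 40},
    {"translation": [0,0,-1.5],"rot": [0,0,0],"grip": 40},
    {"translation": [0,0,-2.5],"rot": [0,0,0],"grip": 40},
    {"translation": [0,0,-3],"rot": [0,0,0],"grip": 40},
    {"translation": [0,0,-4],"rot": [0,0,0],"grip": 40},
    {"translation": [0,0,-4],"rot": [0,0,0],"grip": 40},
    {"translation": [-2,0,-2],"rot": [0,0,0],"grip": 40}
  ]
}}

```text
t: 10.8
ee_pos: [0.4693, 0.2628, 0.2453]
orientation: [3.139, 0.014, 0.173]
wrist_force: [0.6, 0.9, 2.0]
gripper_width: 0.0342
```

Run:
```python
from h import *
from plant import r
rep2()
c=r.capture("wrist");cv2.imwrite(f"pics/w12.png",c["img"][:,:,::-1]); P=cloud(c);x,y,z=P[...,0],P[...,1],P[...,2]
H=cv2.cvtColor(c["img"],cv2.COLOR_RGB2HSV).astype(int)
m=(H[...,0]<22)&(H[...,1]>150)&(z>.086)&(z<.1)&(x>.35)&(x<.6);Q=P[m];print(len(Q),cv2.minAreaRect((Q[:,:2]*1e3).astype(np.float32)),np.median(Q[:,2]))
c=r.capture("scene");cv2.imwrite(f"pics/s12.png",c["img"][120:420,180:580,::-1])
```

```text
t 10.8 p [0.4693 0.2628 0.2453] z-axis [-0.013 -0.005 -1.   ] yaw 9.9 F [0.6 0.9 2. ] w 0.0342 v 0.811
2507 ((484.74432373046875, 266.9792785644531), (99.37344360351562, 15.748899459838867), 10.304693222045898) 0.0925727867422168
```

View pics/w12.png

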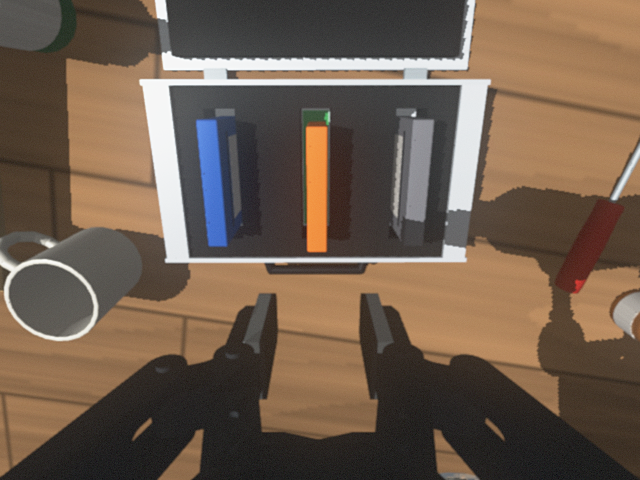

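View pics/s12.png

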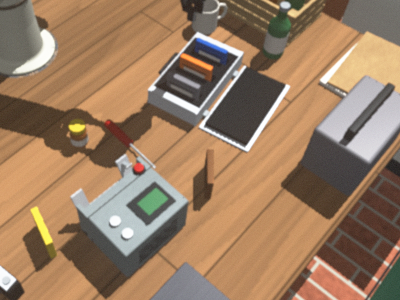

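Run:
```python
from h import *
rep2();t=([.45,-.24,.27],down(np.radians(86.8)));plan(*t);path(*t)
```

```text
t 10.9 p [0.4672 0.2634 0.2457] z-axis [-0.012 -0.004 -1.   ] yaw 9.99 F [ 1.3  0.3 -0.7] w 0.0345 v 0.074
straight: cm [-10.46  49.28  -2.2 ] deg [ -0.4   0.7 -76.8] | n 14
row: cm [-2.87  2.62 -0.15] deg [-0.03  0.05 -5.49]
[0.467 0.263 0.246] [0.409 0.172 0.251] [0.376 0.069 0.256] [ 0.373 -0.04   0.261] [ 0.398 -0.145  0.266] [ 0.45 -0.24  0.27]
```

Call:
{"name": "move_arm", "arguments": {
  "motion": [
    {"translation": [-2.9,2.6,-0.5],"rot": [0,0,-5.5],"grip": 0},
    {"translation": [-2.9,2.6,-0.5],"rot": [0,0,-5.5],"grip": 0},
    {"translation": [-2.9,2.6,-0.3],"rot": [0,0,-5.5],"grip": 0},
    {"translation": [-2.9,2.6,-0.2],"rot": [0,0,-5.5],"grip": 0},
    {"translation": [-2.9,2.6,-0.2],"rot": [0,0,-5.5],"grip": 0},
    {"translation": [-2.9,2.6,-0.2],"rot": [0,0,-5.5],"grip": 0},
    {"translation": [-2.9,2.6,-0.2],"rot": [0,0,-5.5],"grip": 0},
    {"translation": [-2.9,2.6,-0.2],"rot": [0,0,-5.5],"grip": 0},
    {"translation": [-2.9,2.6,-0.2],"rot": [0,0,-5.5],"grip": 0},
    {"translation": [-2.9,2.6,-0.2],"rot": [0,0,-5.5],"grip": 0},
    {"translation": [-2.9,2.6,-0.2],"rot": [0,0,-5.5],"grip": 0},
    {"translation": [-2.9,2.6,-0.2],"rot": [0,0,-5.5],"grip": 0}
  ]
}}

```text
t: 11.9
ee_pos: [0.4014, -0.1618, 0.2701]
orientation: [-3.119, 0.01, 1.327]
wrist_force: [0.3, 0.9, 1.1]
gripper_width: -0.0
```

Run:
```python
from h import *
rep();t=(dw(-110,-70,120),tilt(.55));plan(*t);path(*t)
```

```text
t 11.9 p [ 0.4014 -0.1618  0.2701] deck [-202.8   15.9  250.1] tilt -0.024 x [ 0.187  0.982 -0.01 ] rpy [-3.119  0.01   1.327] F [0.3 0.9 1.1] w -0.0 q [-0.65 -0.23  1.9  -0.02  1.49 -0.4 ]
straight: cm [-6.58 11.01 12.83] deg [-32.74   3.39 -10.42] | n 5
row: cm [-1.53  1.48  3.  ] deg [-6.55  0.68 -2.08]
[ 0.401 -0.162  0.27 ] [ 0.411 -0.18   0.24 ] [ 0.425 -0.199  0.211] [ 0.443 -0.217  0.185] [ 0.465 -0.235  0.161] [ 0.489 -0.253  0.14 ]
```

Call:
{"name": "move_arm", "arguments": {
  "motion": [
    {"translation": [-1.5,1.5,2.9],"rot": [-6.5,0.7,-2.1],"grip": 0},
    {"translation": [-1.5,1.5,2.9],"rot": [-6.5,0.7,-2.1],"grip": 0},
    {"translation": [-1.5,1.5,2.9],"rot": [-6.5,0.7,-2.1],"grip": 0},
    {"translation": [-1.5,1.5,2.9],"rot": [-6.5,0.7,-2.1],"grip": 0},
    {"translation": [-1.5,1.5,2.9],"rot": [-6.5,0.7,-2.1],"grip": 0},
    {"translation": [0,0,0],"rot": [0,0,0],"grip": 0}
  ]
}}

```text
t: 12.4
ee_pos: [0.489, -0.2608, 0.1476]
orientation: [2.607, 0.002, 1.508]
wrist_force: [-1.0, 0.8, -1.4]
gripper_width: 0.0003
```

Run:
```python
from h import *
from plant import r
rep()
s,p0,R0=state();c=r.capture("wrist");cv2.imwrite(f"pics/w13.png",c["img"][:,:,::-1]);pickle.dump((c,p0,R0),open("w13.pkl","wb"))
rep();t=(dw(-75,-70,65),tilt(.55));plan(*t)
print([(x["box"],round(x["p"],2)) for x in r.spot_in(c,"door_push")])
```

```text
t 12.4 p [ 0.489  -0.2608  0.1476] deck [-109.8  -78.1  127.6] tilt 0.535 x [ 0.007  1.    -0.002] rpy [2.607e+00 2.000e-03 1.508e+00] F [-1.   0.8 -1.4] w 0.0003 q [-0.94 -0.12  2.14  0.55  0.83 -1.19]
t 12.45 p [ 0.4888 -0.2602  0.149 ] deck [-110.   -77.4  129. ] tilt 0.532 x [ 0.008  1.    -0.002] rpy [2.610e+00 2.000e-03 1.507e+00] F [-0.3  1.1 -0.5] w 0.0004 q [-0.93 -0.12  2.14  0.55  0.84 -1.18]
straight: cm [ 0.78 -0.23  7.28] deg [-1.03  0.31 -0.32] | n 2
row: cm [ 0.39 -0.13  3.64] deg [-0.52  0.15 -0.16]
[([347.3, 2.7, 60.7, 258.5], 0.83)]
```

View pics/w13.png

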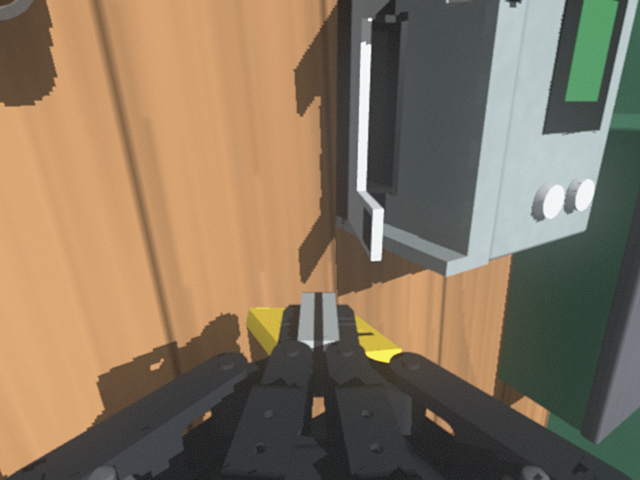

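Run:
```python
from h import *
c,p0,R0=pickle.load(open("w13.pkl","rb"));P=cloud(c);q=(P-DO)@DY*1e3;t=(P-p0)@R0.as_matrix()*1e3
for v in (200,215,230,245,255,260): print(v,[(u,q[v,u].round(0).tolist(),t[v,u].round(0).tolist()) for u in (364,369,374,379)])
g=c["img"].min(2)>150; m=g.copy();m[:208]=0;m[262:]=0;m[:,:355]=0;m[:,390:]=0
print(m.sum(),np.percentile(q[m],[2,50,98],axis=0).round(1))
```

```text
200 [(364, [-33.0, -54.0, 56.0], [25.0, 30.0, 101.0]), (369, [-33.0, -53.0, 61.0], [26.0, 32.0, 96.0]), (374, [-30.0, -53.0, 63.0], [26.0, 35.0, 96.0]), (379, [27.0, -73.0, -1.0], [6.0, 52.0, 181.0])]
215 [(364, [-36.0, -63.0, 60.0], [16.0, 29.0, 95.0]), (369, [-41.0, -59.0, 72.0], [20.0, 31.0, 82.0]), (374, [-45.0, -56.0, 82.0], [22.0, 32.0, 72.0]), (379, [-42.0, -57.0, 82.0], [22.0, 35.0, 74.0])]
230 [(364, [-37.0, -72.0, 63.0], [7.0, 29.0, 92.0]), (369, [-43.0, -68.0, 75.0], [11.0, 31.0, 80.0]), (374, [-45.0, -65.0, 83.0], [13.0, 33.0, 71.0]), (379, [-42.0, -66.0, 83.0], [13.0, 36.0, 73.0])]
245 [(364, [-35.0, -83.0, 61.0], [-4.0, 30.0, 95.0]), (369, [-44.0, -77.0, 76.0], [2.0, 31.0, 78.0]), (374, [-44.0, -75.0, 81.0], [3.0, 33.0, 74.0]), (379, [-41.0, -75.0, 82.0], [3.0, 36.0, 74.0])]
255 [(364, [27.0, -130.0, -19.0], [-51.0, 43.0, 196.0]), (369, [-42.0, -84.0, 75.0], [-6.0, 32.0, 80.0]), (374, [-44.0, -82.0, 82.0], [-3.0, 34.0, 73.0]), (379, [-41.0, -82.0, 83.0], [-3.0, 37.0, 73.0])]
260 [(364, [26.0, -135.0, -18.0], [-55.0, 43.0, 195.0]), (369, [33.0, -137.0, -19.0], [-57.0, 49.0, 199.0]), (374, [-43.0, -85.0, 82.0], [-6.0, 34.0, 73.0]), (379, [-40.0, -85.0, 83.0], [-6.0, 37.0, 74.0])]
597 [[nan nan nan]
 [nan nan nan]
 [nan nan nan]]
```

Call:
{"name": "move_arm", "arguments": {
  "motion": [
    {"translation": [0.4,-0.4,2.8],"rot": [-0.5,0,0],"grip": 0},
    {"translation": [0.3,-0.4,2.8],"rot": [-0.5,0,0],"grip": 0},
    {"translation": [0,0,1],"rot": [0,0,0],"grip": 0}
  ]
}}

```text
t: 12.75
ee_pos: [0.5215, -0.2581, 0.098]
orientation: [2.584, 0.014, 1.508]
wrist_force: [-0.3, -0.2, -1.0]
gripper_width: -0.0001
```

Run:
```python
from h import *
rep();t=(dw(-60,-70,60),tilt(.55));plan(*t)
```

```text
t 12.75 p [ 0.5215 -0.2581  0.098 ] deck [-77.5 -73.6  78. ] tilt 0.558 x [ 0.007  1.    -0.014] rpy [2.584 0.014 1.508] F [-0.3 -0.2 -1. ] w -0.0001 q [-0.87  0.03  2.12  0.64  0.68 -1.26]
straight: cm [0.39 0.53 2.44] deg [0.44 0.88 0.09] | n 1
row: cm [0.39 0.53 2.44] deg [0.44 0.88 0.09]
```

Call:
{"name": "move_arm", "arguments": {
  "motion": [
    {"translation": [0.3,0.3,1.6],"rot": [0.4,0.9,0],"grip": 0},
    {"translation": [0,0.2,0.8],"rot": [0,0,0],"grip": 0}
  ]
}}

```text
t: 12.92
ee_pos: [0.5409, -0.2548, 0.0819]
orientation: [2.591, 0.001, 1.52]
wrist_force: [-0.2, -0.8, 0.0]
gripper_width: -0.0003
```

Run:
```python
from h import *
rep();t=(dw(-36,-70,64),tilt(.55));plan(*t)
```

```text
t 12.9167 p [ 0.5409 -0.2548  0.0819] deck [-58.4 -69.2  61.9] tilt 0.551 x [-0.005  1.    -0.001] rpy [2.591e+00 1.000e-03 1.520e+00] F [-0.2 -0.8  0. ] w -0.0003 q [-0.84  0.11  2.08  0.66  0.65 -1.26]
straight: cm [-0.1   2.01  0.99] deg [ 0.03 -0.08  0.27] | n 1
row: cm [-0.1   2.01  0.99] deg [ 0.03 -0.08  0.27]
```

Call:
{"name": "move_arm", "arguments": {
  "motion": [
    {"translation": [0,0.8,0.4],"rot": [0,0,0],"grip": 0},
    {"translation": [0,0.8,0.4],"rot": [0,0,0],"grip": 0},
    {"translation": [0,0.8,0.3],"rot": [0,0,0],"grip": 0}
  ]
}}

```text
t: 13.17
ee_pos: [0.5695, -0.2548, 0.0874]
orientation: [2.592, 0.003, 1.523]
wrist_force: [-5.7, 0.4, 0.7]
gripper_width: 0.0002
```

Run:
```python
from h import *
from plant import r
rep();t=(dw(-19,-70,70),tilt(.55));plan(*t)
c=r.capture("wrist");cv2.imwrite(f"pics/w14.png",c["img"][:,:,::-1]);rep()
```

```text
t 13.1667 p [ 0.5695 -0.2548  0.0874] deck [-29.8 -67.6  67.4] tilt 0.549 x [-0.008  1.    -0.003] rpy [2.592 0.003 1.523] F [-5.7  0.4  0.7] w 0.0002 q [-0.79  0.16  2.01  0.62  0.65 -1.19]
straight: cm [-0.25  1.06  0.34] deg [-0.04 -0.11  0.49] | n 1
row: cm [-0.25  1.06  0.34] deg [-0.04 -0.11  0.49]
t 13.2167 p [ 0.5709 -0.2552  0.0885] deck [-28.3 -67.9  68.5] tilt 0.551 x [-0.008  1.    -0.004] rpy [2.591 0.004 1.523] F [-2.1  0.5 -0.2] w -0.0002 q [-0.79  0.16  2.01  0.62  0.65 -1.19]
```

View pics/w14.png

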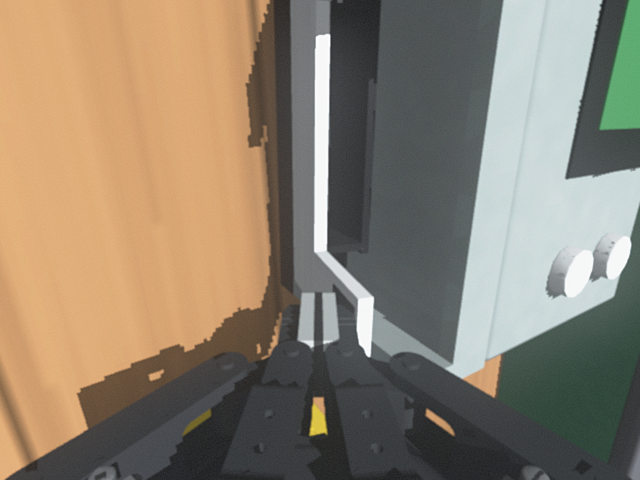

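Call:
{"name": "move_arm", "arguments": {
  "motion": [
    {"translation": [0,0.5,0.2],"rot": [0,0,0],"grip": 0},
    {"translation": [0,0.4,0.2],"rot": [0,0,0],"grip": 0}
  ]
}}

```text
t: 13.38
ee_pos: [0.58, -0.2556, 0.0901]
orientation: [2.594, 0.006, 1.526]
wrist_force: [-12.9, -0.3, 5.4]
gripper_width: -0.0002
```

Run:
```python
from h import *
from plant import r
rep()
c=r.capture("wrist");cv2.imwrite(f"pics/w15.png",c["img"][:,:,::-1]);rep()
```

```text
t 13.3833 p [ 0.58   -0.2556  0.0901] deck [-19.3 -67.8  70.1] tilt 0.548 x [-0.011  1.    -0.006] rpy [2.594 0.006 1.526] F [-12.9  -0.3   5.4] w -0.0002 q [-0.78  0.18  1.98  0.61  0.65 -1.16]
t 13.4333 p [ 0.5805 -0.2555  0.0904] deck [-18.7 -67.6  70.4] tilt 0.548 x [-0.011  1.    -0.005] rpy [2.593 0.005 1.526] F [-8.7 -0.8  0.8] w -0.0 q [-0.78  0.18  1.98  0.61  0.65 -1.16]
```

View pics/w15.png

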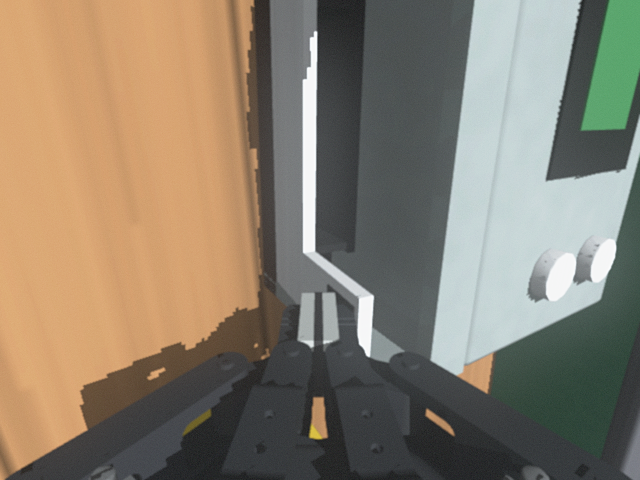

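Call:
{"name": "move_arm", "arguments": {
  "motion": [
    {"translation": [0,0.4,0.2],"rot": [0,0,0],"grip": 0}
  ]
}}

```text
t: 13.52
ee_pos: [0.5843, -0.2558, 0.0909]
orientation: [2.595, 0.006, 1.526]
wrist_force: [-6.1, 0.1, 0.3]
gripper_width: -0.0004
```

Call:
{"name": "move_arm", "arguments": {
  "motion": [
    {"translation": [0,0.4,0.2],"rot": [0,0,0],"grip": 0}
  ]
}}

```text
t: 13.6
ee_pos: [0.5886, -0.2559, 0.0915]
orientation: [2.596, 0.006, 1.526]
wrist_force: [-4.3, -0.4, -1.9]
gripper_width: -0.0002
```

Run:
```python
from h import *
from plant import r
rep()
s,p0,R0=state();c=r.capture("wrist");cv2.imwrite(f"pics/w16.png",c["img"][:,:,::-1]);rep()
P=cloud(c);q=(P-DO)@DY*1e3
for v in (285,292): print([(u,q[v,u].round(0).tolist()) for u in (335,345,352,358,362,366)])
```

```text
t 13.6 p [ 0.5886 -0.2559  0.0915] deck [-10.7 -67.6  71.5] tilt 0.546 x [-0.011  1.    -0.006] rpy [2.596 0.006 1.526] F [-4.3 -0.4 -1.9] w -0.0002 q [-0.77  0.19  1.96  0.6   0.65 -1.14]
t 13.65 p [ 0.5892 -0.256   0.0917] deck [-10.  -67.6  71.7] tilt 0.546 x [-0.012  1.    -0.006] rpy [2.595 0.006 1.527] F [-3.6  0.1 -1.1] w 0.0002 q [-0.77  0.19  1.96  0.6   0.65 -1.14]
[(335, [-4.0, -56.0, 74.0]), (345, [-5.0, -52.0, 82.0]), (352, [-1.0, -53.0, 82.0]), (358, [1.0, -53.0, 83.0]), (362, [35.0, -78.0, 43.0]), (366, [35.0, -76.0, 46.0])]
[(335, [-4.0, -59.0, 74.0]), (345, [-5.0, -55.0, 82.0]), (352, [-5.0, -53.0, 87.0]), (358, [-3.0, -53.0, 88.0]), (362, [-2.0, -53.0, 89.0]), (366, [-0.0, -53.0, 89.0])]
```

View pics/w16.png

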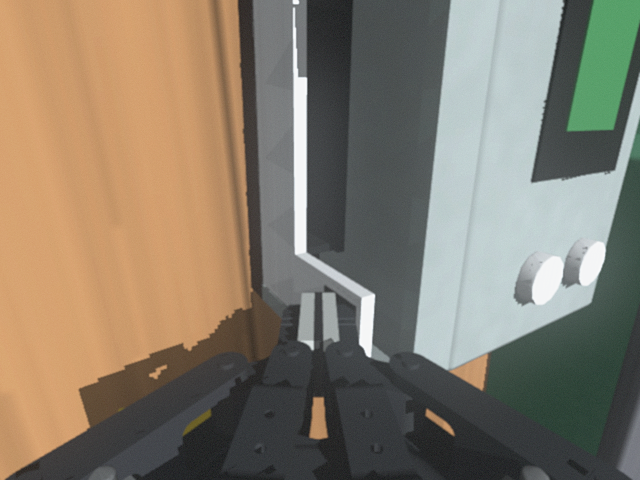

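Call:
{"name": "move_arm", "arguments": {
  "motion": [
    {"translation": [0,0.25,0.15],"rot": [0,0,0],"grip": 0}
  ]
}}

```text
t: 13.73
ee_pos: [0.5916, -0.256, 0.0916]
orientation: [2.597, 0.006, 1.527]
wrist_force: [-19.7, -1.9, 4.6]
gripper_width: -0.0001
```

Call:
{"name": "move_arm", "arguments": {
  "motion": [
    {"translation": [0,0.25,0.15],"rot": [0,0,0],"grip": 0}
  ]
}}

```text
t: 13.82
ee_pos: [0.5928, -0.2563, 0.0912]
orientation: [2.6, 0.007, 1.529]
wrist_force: [-39.7, -0.3, 20.1]
gripper_width: -0.0003
```

Call:
{"name": "move_arm", "arguments": {
  "motion": [
    {"translation": [0,-1,-0.5],"rot": [0,0,0],"grip": 0},
    {"translation": [0,-2,-1],"rot": [0,0,0],"grip": 0},
    {"translation": [0,-3,-1.5],"rot": [0,0,0],"grip": 0},
    {"translation": [0,-3,-2],"rot": [0,0,0],"grip": 0},
    {"translation": [0,0,-3],"rot": [3,0,0],"grip": 0},
    {"translation": [0,0,-3],"rot": [5,0,0],"grip": 0},
    {"translation": [0,0,-3],"rot": [5,0,0],"grip": 0},
    {"translation": [0,0,-2],"rot": [3,0,0],"grip": 0}
  ]
}}

```text
t: 14.48
ee_pos: [0.4341, -0.2461, 0.1869]
orientation: [2.893, 0.003, 1.521]
wrist_force: [1.5, -0.5, 0.3]
gripper_width: -0.0001
```

Run:
```python
from h import *
from plant import r
rep()
c=r.capture("wrist");cv2.imwrite(f"pics/w17.png",c["img"][:,:,::-1]);rep()
P=cloud(c);q=(P-DO)@DY*1e3
x,y,z=q[...,0],q[...,1],q[...,2]
for lo,hi in((-86,-56),(56,86)):
    m=(z>88)&(z<96)&(x<6)&(x>-30)&(y>lo)&(y<hi); print(m.sum(),np.percentile(q[m],[2,50,98],axis=0).round(1).tolist() if m.sum() else 0)
c=r.capture("top");cv2.imwrite(f"pics/t17.png",c["img"][:,:,::-1]);c=r.capture("scene");cv2.imwrite(f"pics/s17.png",c["img"][:,:,::-1])
```

```text
t 14.4833 p [ 0.4341 -0.2461  0.1869] deck [-165.4  -66.5  166.9] tilt 0.248 x [-0.006  1.    -0.003] rpy [2.893 0.003 1.521] F [ 1.5 -0.5  0.3] w -0.0001 q [-0.87 -0.18  2.04  0.2   1.11 -0.9 ]
t 14.5333 p [ 0.4365 -0.248   0.1916] deck [-162.9  -68.2  171.6] tilt 0.253 x [-0.007  1.    -0.008] rpy [2.889 0.008 1.522] F [ 1.8 -1.   4.2] w 0.0001 q [-0.87 -0.18  2.03  0.2   1.12 -0.9 ]
521 [[-7.3, -85.7, 88.2], [-5.4, -70.7, 92.1], [-0.1, -56.6, 93.6]]
532 [[-7.1, 56.5, 88.2], [-5.2, 65.7, 92.3], [-0.1, 74.8, 93.6]]
```

View pics/w17.png

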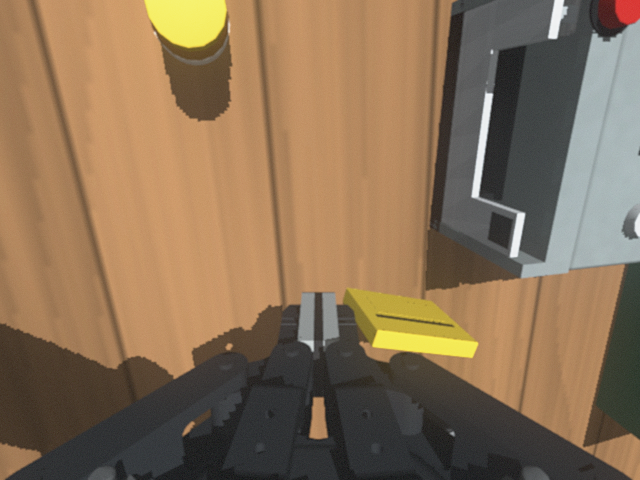

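View pics/t17.png

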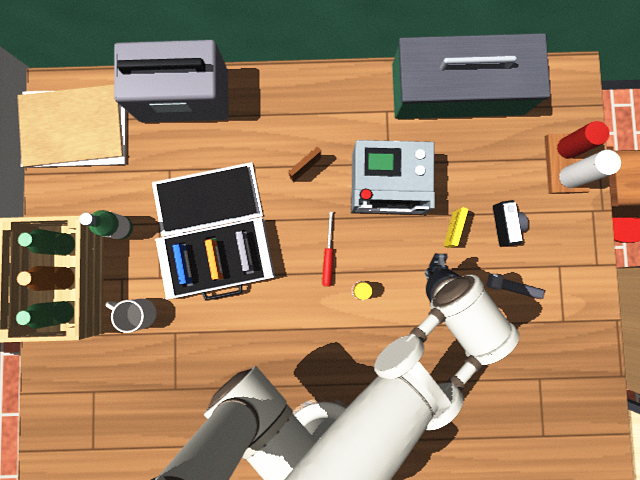

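View pics/s17.png

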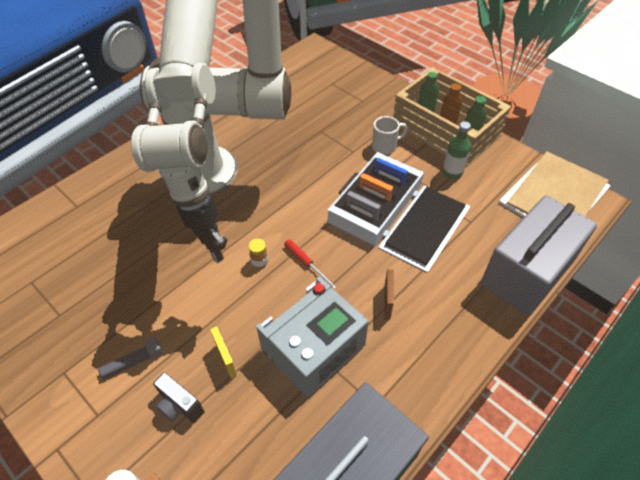

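Run:
```python
from plant import r
print(r.close_job())
```

```text
the job is handed in; nothing more can be done
None
```

The job is handed in, at about 14.6 s of the 54 s allowed. I pressed the red button and cleared away, and the door sprang fully open. I then drew the orange cartridge out, lowered it into the middle bay until it touched the floor, released it, and pushed the door shut.

**Last checks:**
- **Cartridge:** it stands upright in the bay. Its top is at 92.6 mm, about level with the blue one, and its centre is about 3 mm from where I measured the bay's middle. Its angle matches the case to within about 0.5°.
- **Door:** it stayed shut after I let go. Its columns are within 1–2 mm of the shut position, so it appears latched.
- **Other things:** the stored cartridges, the look-alikes and the other items show no visible movement between the first and last pictures, though the arm partly hid the torch in the last overhead one. The gripper touches nothing.

**Forces and positioning:**
- The last push on the door met its stop with the fingertips at a peak of about 44 N, which is above the roughly 10 N the door needs. The 40 N limit applies to the arm and the gripper's body, and the wrist limit is 120 N.
- Setting the cartridge on the bay floor peaked at about 29 N.
- The arm drifted a few mm between steps, so I corrected its position along the way.

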